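Clear the tea turntable into a row on the cup shelf

TASK

Clear the tea turntable onto the cup shelf. First, before anything goes on the shelf, slide the loose extension section up flush against the open end of the fixed part, in line with it, so that the gap is closed; then stand every cup from the turntable upright, side by side in one straight row along the middle of the shelf, starting against the end stop and closed up so that each touches its neighbour or very nearly, with the glass jar standing last, next to the last cup. If something gets knocked out of place put it right, and leave the little dish standing between turntable and shelf where it is.

Things in the scene. Friction and masses are not known exactly. Their poses are not given: they have to be found in the camera images.
- cup1: white melamine tea cup, 56 mm outer diameter (straight sides from 20 to 52 mm up), foot 48 mm, 52 mm high, stands mouth up on the turntable's platter among the others (flat platter, top 28 mm above the worktop); origin at the centre of its underside, z up; may be absent
- cup2: white melamine tea cup, 56 mm outer diameter (straight sides from 20 to 52 mm up), foot 48 mm, 52 mm high, stands mouth up on the turntable's platter among the others (flat platter, top 28 mm above the worktop); origin at the centre of its underside, z up; may be absent
- cup3: white melamine tea cup, 56 mm outer diameter (straight sides from 20 to 52 mm up), foot 48 mm, 52 mm high, stands mouth up on the turntable's platter among the others (flat platter, top 28 mm above the worktop); origin at the centre of its underside, z up; may be absent
- cup4: white melamine tea cup, 56 mm outer diameter (straight sides from 20 to 52 mm up), foot 48 mm, 52 mm high, stands mouth up on the turntable's platter among the others (flat platter, top 28 mm above the worktop); origin at the centre of its underside, z up; may be absent
- cup5: white melamine tea cup, 56 mm outer diameter (straight sides from 20 to 52 mm up), foot 48 mm, 52 mm high, stands mouth up on the turntable's platter among the others (flat platter, top 28 mm above the worktop); origin at the centre of its underside, z up; may be absent
- jar: small glass jar with a metal lid, 56 mm in diameter and 56 mm high, standing somewhere on the turntable among the cups; origin at the centre of its underside, z up
- shelf: fixed part of the low metal cup shelf, on the worktop: a deck 140 mm deep (its x) and 40 mm high, 168 mm long, with an upright end stop 45 mm higher than the deck and 10 mm thick at one end. Origin on the worktop below the inner face of the stop, half way through the depth; y runs along the row, from the stop (y = 0) to the open end (y = 168 mm); z up, deck at z = 40 mm
- section: loose extension section of the same shelf, 0.7 kg, standing on the worktop beyond the shelf's open end with a gap: same deck (140 mm deep, 40 mm high), with an upright end panel 10 mm thick reaching 45 mm above the deck at its far end; origin on the worktop below its open edge, half way through the depth; y runs away from the shelf, the panel lies at y = 205 to 215 mm; z up
- turntable: base of the round plastic turntable; origin at its centre on the worktop. The platter, 165 mm in radius, flat, top at 28 mm, turns freely
- saucer: small blue-glazed dipping dish, 62 mm across, 12 mm high, on the worktop between turntable and shelf; not to be disturbed

How it is judged:
By the outcome, as a careful person would: the job done as asked, in the order asked, and still so for the second after the job is handed in, with the robot touching nothing.
Of cup1, cup2, cup3, cup4, cup5 only 3 to 5 are there at a start; the rules pass over those that are not, and their reading is None.
At some moment in a run one of cup1, cup2, cup3, cup4, cup5, jar, section may be knocked a few centimetres aside while the robot is not near it.
It also fails if it takes over 210 s, if anything falls off the work surface, if the arm or the gripper's body presses on something with over 40 N, if the wrist force passes 120 N, or if a joint passes its speed limit or range.

ROBOT

A 6-joint arm with a two-finger parallel gripper is mounted at the origin on the work surface. World frame = base frame: x ahead of the robot, y to its left, z up, the work surface at z = 0. Lengths are in m, angles in degrees, forces in N, time in s.
With the tool pointing down it reaches from about 0.35 to 0.975 m from the base axis. Payload 4.9 kg.
Tool frame: the origin (TCP) lies between the finger pads; the fingertips stand 8 mm ahead of it and the grasp point (between the pads) lies 11 mm behind it (ctrl.tcp_to_tips is the distance from the TCP to the fingertips, in m); z points along the fingers, y is the direction in which the jaws open and shut (so a half turn about z gives the same grasp; the last joint's range is limited). The gripper opens to 85 mm and grips with 20 to 120 N. Pads are 22 mm wide; open, the fingers measure 114 mm over their backs; the gripper's body (76 mm by 85 mm) begins 54 mm behind the grasp point. The pads swing forward as they close: fully open they stand 13 mm farther back than shut.
Start: joints at [-84.11, 3.019, 92.412, -0, 84.569, -6.818], TCP at [0.137, -0.61, 0.239] pointing down, gripper open.
Joint ranges: [-172.51, 172.51], [-57.92, 126.97], [3.15, 148.05], [-58.71, 238.71], [5.1, 150.11], [-179.66, 179.66]. Speed limits (degrees/s): [147.25, 147.25, 180, 180, 180, 180].

INTERFACE

Orientations are given as [roll, pitch, yaw] about the fixed x, y, z axes, in that order (R = Rz(yaw) Ry(pitch) Rx(roll)).
In Python, from bench import ctrl gives the robot as it stands.
- The arm moves only by the tool servo_tool, never from a script. Its argument "deltas" is one flat list of numbers, 4 for each row, row after row: the shift along the world's x, y, z in mm, then the turn about the world's z in units of 8 degrees (1.0 is 8 degrees). In form: [tx, ty, tz, spin, tx, ty, tz, spin, ...]. A call has 1 to 8 rows; each row shifts and turns the commanded pose from where the row before left it; what a row does not reach is not made up. A row lasts 1/8 s, in which the tool goes at most 62.5 mm and 10.7 degrees, less where a joint would pass 70% of its speed; a pose out of reach is approached as far as the arm can. A call with a gripper value outside its range is refused whole. "fingers" is the opening, from 0 (shut) to 1 (fully open), set as the call begins (left out, the last holds). The fingers move at their own pace and stop on an object; the grip force is fixed at half the most. Time passes only in rows, so rows that do not move let the fingers close. It gives the time, the measured TCP pose, the force and the opening at its end, in the units of the state.
- ctrl.get_obs(): the state, without advancing time (a new reading comes with each control period).
- ctrl.camera(name): name is "scene" or "top" or "wrist"; returns a dict with "frame" (420x560x3 uint8, blue, green, red), "intrinsics" (3x3 intrinsics, pixels), "origin" and "rotation" of the camera in the world; the wrist camera has in their place "T_tool_cam" (4x4, takes a point from camera to tool coordinates, whose origin is the TCP and whose axes are the flange's). Camera axes: x right, y down, z forward; pixel columns grow to the right and rows downward; lengths in m; the calibration is good to about 2 mm. A picture is of the moment at which its call begins: read the wrist's pose just before it. There is no depth.
- ctrl.sign_off(): hands the job in, once; it reports no verdict.
The state is a dict: "clock": time; "q": joint angles; "joint_velocities": joint speeds; "joint_efforts": joint torques, N m; "ee_pos": TCP position; "eef_rot": TCP orientation; "force": force on the tool from outside, world axes, zero at the start; "torque": the same for the moment, N m; "opening": finger opening in m.
Only numpy, scipy, OpenCV 4.12 (cv2) and the standard library are available. Lean on these libraries where they do the work, as an engineer would, in place of code of your own. Each camera call takes 0.05 s, during which the arm holds its last target.

## Working session

There is one attempt and no reset: what is moved stays moved. The work goes in short steps, Python scripts to look and compute and a tool call to move; the robot and the scene stay as the last step left them, time stands still between calls to the robot, and variables do not carry over. Pictures are saved under pics/ and viewed, and the job is handed in when it is done.

Besides the shell and the picture viewer there is one more tool, called after "Emit:" as a command line: name --argument value ..., lists and objects as JSON in quotes. servo_tool: Moves the arm, as the interface text tells. Its arguments: {"type":"object","properties":{"deltas":{"type":"array"},"fingers":{"type":"number"}},"required":["deltas"]}

```bash
mkdir -p pics; ls; cat > h.py <<'E'
import numpy as np, cv2
from bench import ctrl
from scipy.spatial.transform import Rotation as R
def cam(n):
    o=ctrl.get_obs(); c=ctrl.camera(n); f=np.array(c["frame"]); K=np.array(c["intrinsics"])
    if n=="wrist":
        T=np.eye(4); T[:3,:3]=R.from_euler('xyz',o["eef_rot"],degrees=True).as_matrix(); T[:3,3]=o["ee_pos"]
        W=T@np.array(c["T_tool_cam"]); return f,K,W[:3,3],W[:3,:3]
    return f,K,np.array(c["origin"]),np.array(c["rotation"])
def pt(c,u,v,z):
    _,K,o,r=c; d=r@np.linalg.inv(K)@np.array([u,v,1.]); return o+d*(z-o[2])/d[2]
def px(c,p):
    _,K,o,r=c; q=K@(r.T@(np.array(p)-o)); return q[:2]/q[2]
E
python3 - <<'E'
from h import *
for n in ["scene","top","wrist"]:
    c=cam(n); cv2.imwrite(f"pics/{n}0.png",c[0]); print(n,c[2],c[3],c[1])
print(ctrl.get_obs())
E
```

```text
pics
scene [ 1.06744252 -0.35239267  0.67315003] [-135.23328207    1.05135454   66.62026052] [[479.58133195   0.         277.86677809]
 [  0.         479.58133195 205.55096357]
 [  0.           0.           1.        ]]
top [ 0.39576704 -0.12878399  0.97907378] [-1.71995962e+02  3.11852569e-03 -8.88618548e+01] [[484.69218268   0.         280.77199708]
 [  0.         484.69218268 216.35853353]
 [  0.           0.           1.        ]]
wrist [ 0.21800645 -0.59168124  0.37184002] [[ 0.21927207 -0.92447404 -0.3118774 ]
 [-0.97566176 -0.20841348 -0.06817588]
 [-0.00197262  0.31923592 -0.94767322]] [[303.04758575   0.         277.50372737]
 [  0.         303.04758575 207.77032799]
 [  0.           0.           1.        ]]
{'clock': 0.15, 'q': array([-8.41109208e+01,  3.04848665e+00,  9.24757050e+01, -2.27178275e-04,
        8.45686039e+01, -6.81955223e+00]), 'joint_velocities': array([ 4.62036540e-02,  8.60417155e-04, -1.95508422e-01,  1.22611792e-04,
       -1.32970696e-01, -4.82290814e-02]), 'joint_efforts': array([-2.24739233e-04, -3.94242954e+01, -3.70722592e+01, -1.63597874e-04,
        4.72150030e-03, -3.93383289e-06]), 'ee_pos': array([ 0.13743054, -0.60920579,  0.23832877]), 'eef_rot': array([-1.79907834e+02, -1.07942665e-02,  1.27086444e+01]), 'force': array([0.23768779, 0.48481212, 0.22308486]), 'torque': array([-0.00774799, -0.01634314, -0.036939  ]), 'opening': 0.08521658407623953}
```

```bash
sed -i 's/    return f,K,np.array(c\["origin"\]),np.array(c\["rotation"\])/    return f,K,np.array(c["origin"]),R.from_euler("xyz",c["rotation"],degrees=True).as_matrix()/' h.py; tail -8 h.py
```

```text
if n=="wrist":
        T=np.eye(4); T[:3,:3]=R.from_euler('xyz',o["eef_rot"],degrees=True).as_matrix(); T[:3,3]=o["ee_pos"]
        W=T@np.array(c["T_tool_cam"]); return f,K,W[:3,3],W[:3,:3]
    return f,K,np.array(c["origin"]),R.from_euler("xyz",c["rotation"],degrees=True).as_matrix()
def pt(c,u,v,z):
    _,K,o,r=c; d=r@np.linalg.inv(K)@np.array([u,v,1.]); return o+d*(z-o[2])/d[2]
def px(c,p):
    _,K,o,r=c; q=K@(r.T@(np.array(p)-o)); return q[:2]/q[2]
```

View pics/top0.png

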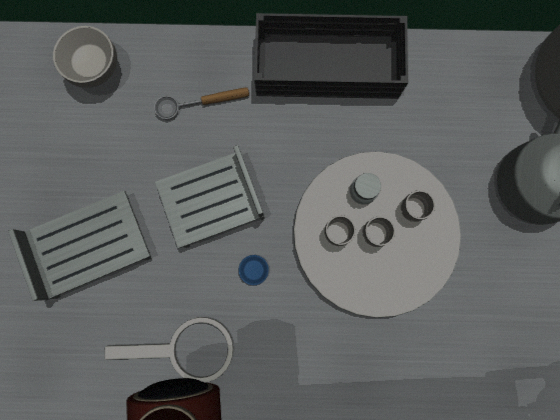

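View pics/scene0.png

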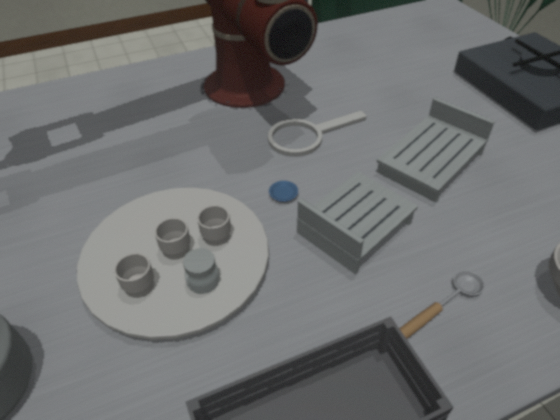

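View pics/wrist0.png

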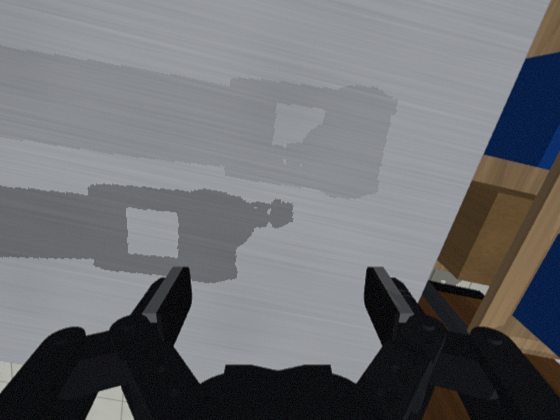

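```bash
python3 - <<'E'
import cv2
f=cv2.imread("pics/top0.png")
cv2.imwrite("pics/t_sh.png",cv2.resize(f[130:310,5:275],None,fx=2.9,fy=2.9,interpolation=cv2.INTER_CUBIC))
cv2.imwrite("pics/t_cup.png",cv2.resize(f[145:320,290:465],None,fx=3.4,fy=3.4,interpolation=cv2.INTER_CUBIC))
E
```

```text
(no output)
```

View pics/t_sh.png

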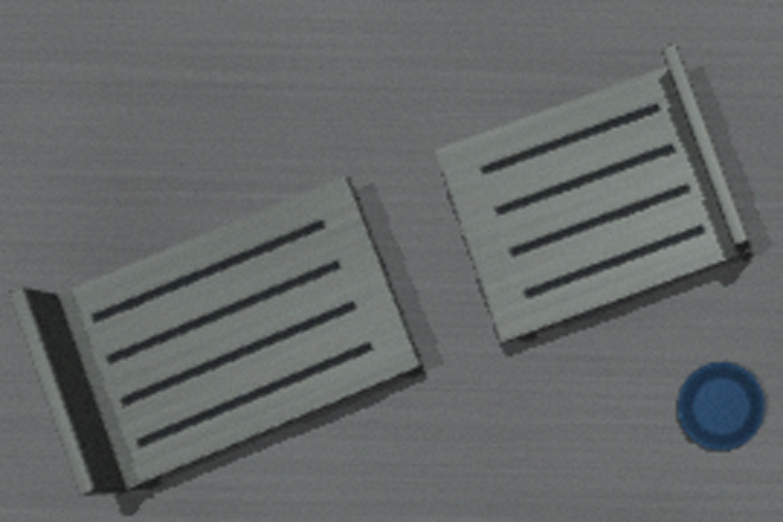

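View pics/t_cup.png

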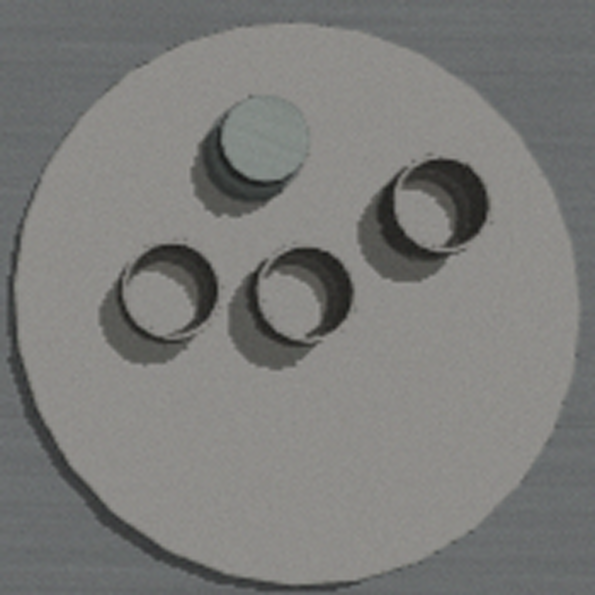

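```bash
python3 - <<'E'
from h import *
c=cam("top"); s=2.9
P=lambda x,y,z: pt(c,(x+.5)/s+5-.5,(y+.5)/s+130-.5,z)[:2]*1000
o1,o2=P(437,150,.04),P(502,342,.04)
e1,e2=P(348,178,.04),P(422,370,.04)
f1,f2=P(72,288,.04),P(130,487,.04)
st1,st2=P(666,47,.085),P(741,243,.085) # stop top inner edge
st1o,st2o=P(675,44,.085),P(750,243,.085)
sd2=P(722,263,.04)
print("sh open",o1,o2,np.linalg.norm(o1-o2)); print("stop",st1,st2,np.linalg.norm(st1-st2), st1o,st2o)
print("sec open",e1,e2,np.linalg.norm(e1-e2),"far",f1,f2,np.linalg.norm(f1-f2))
ang=lambda a,b: np.degrees(np.arctan2(*(b-a)[::-1]))
print("edge angs",ang(o2,o1),ang(st2,st1),ang(e2,e1),ang(f2,f1), "side angs",ang(st1,o1),ang(st2,o2),ang(e1,f1),ang(e2,f2),ang(sd2,o2))
print("mid len",np.linalg.norm((st1+st2)/2-(o1+o2)/2), (st1+st2)/2,(o1+o2)/2,(e1+e2)/2)
# slots dir
q=lambda a,b:(ang(P(*b,.04),P(*a,.04)))
print("shelf slots",[q(*t) for t in [((482,171),(658,107)),((497,211),(674,149)),((511,253),(688,189)),((526,295),(703,230))]])
print("sec slots",[q(*t) for t in [((94,318),(324,224)),((109,359),(339,265)),((123,402),(354,305)),((138,443),(371,346))]])
s=3.4
P=lambda x,y,z: pt(c,(x+.5)/s+290-.5,(y+.5)/s+145-.5,z)[:2]*1000
for n,x,y,r,z in [("A",169,292,49,.08),("B",304,296,49,.08),("C",440,206,49,.08),("jar",265,139,44,.084),("tt",298,305,282,.028)]:
    a=P(x,y,z); print(n,a,"diam",np.linalg.norm(P(x+r,y,z)-P(x-r,y,z)))
print("saucer",pt(c,720/2.9+5,406/2.9+130,.012))
E
```

```text
sh open [592.63573966 123.11255226] [462.65350252  72.34191981] 139.5458315056487
stop [655.02511858 -35.24569628] [526.14304127 -87.76513684] 139.17212899493 [657.17002551 -41.08071938] [526.25792057 -93.54988273]
sec open [572.03785777 182.50674317] [442.92521749 124.74913773] 141.4426203970953 far [493.21232525 363.13945896] [362.20981314 312.76880403] 140.3526310999335
edge angs 21.335452304234032 22.170893368944537 24.10100962556114 21.031823712242566 side angs 111.50325917993284 111.63051865846201 113.57576770936896 113.23347763276719 111.10018121151612
mid len 171.2203642391273 [590.58407992 -61.50541656] [527.64462109  97.72723604] [507.48153763 153.62794045]
shelf slots [np.float64(111.67171945140613), np.float64(110.88555945923176), np.float64(111.38886779532704), np.float64(111.5922026329952)]
sec slots [np.float64(114.02190464234968), np.float64(113.92341966414301), np.float64(114.39574964030406), np.float64(114.1135256727936)]
A [ 497.64154842 -236.01566503] diam 53.77005727919816
B [ 496.90510329 -310.05326412] diam 53.75130510920265
C [ 548.4266637  -385.62486409] diam 54.16491205487784
jar [ 583.41266404 -288.39840558] diam 48.70136896095959
tt [ 497.43778109 -317.01560891] diam 326.98602801504546
saucer [ 0.42318883 -0.07362366  0.012     ]
```

Emit:
servo_tool --deltas '[36, 45, 0, 0, 36, 45, 0, 0, 36, 45, 0, 0, 36, 45, 0, 0, 36, 45, 0, 0, 36, 45, 0, 0, 36, 45, 0, 0, 36, 45, 0, 0]' --fingers 1

```text
clock: 1.2
ee_pos: [0.4263, -0.248, 0.2393]
eef_rot: [180.0, -0.0, 12.7]
force: [0.9, -0.7, -0.5]
opening: 0.0851
```

Emit:
servo_tool --deltas '[0, 60, -4, 0.2, 0, 60, -4, 0.2, 0, 60, -4, 0.2, 0, 60, -4, 0.2, 0, 60, -4, 0.2, 0, 60, -4, 0.2, 0, 60, -4, 0.2, 0, 60, -4, 0]'

```text
clock: 2.2
ee_pos: [0.4251, 0.2324, 0.2073]
eef_rot: [180.0, -0.0, 23.9]
force: [0.2, 0.5, -0.2]
opening: 0.0853
```

Emit:
servo_tool --deltas '[0, 27, 0, 0, 0, 27, 0, 0, 0, 27, 0, 0, 0, 27, 0, 0, 0, 0, 0, 0]'

```text
clock: 2.82
ee_pos: [0.4251, 0.3393, 0.207]
eef_rot: [180.0, 0.0, 24.0]
force: [0.1, 0.2, 0.2]
opening: 0.0853
```

```bash
python3 - <<'E'
from h import *
c=cam("wrist"); cv2.imwrite("pics/w1.png",c[0]); print(ctrl.get_obs()["ee_pos"])
t=cam("top"); cv2.imwrite("pics/t1.png",t[0])
s=cam("scene"); cv2.imwrite("pics/s1.png",s[0])
for p in [(.42,.344,.085)]: print(px(c,p))
E
```

```text
[0.42519644 0.33843846 0.20694441]
[269.87312551 206.54617242]
```

View pics/w1.png

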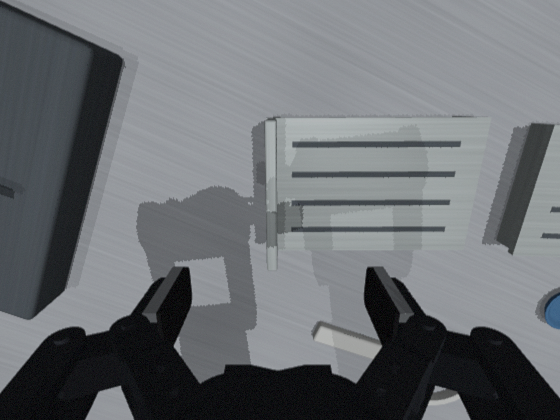

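View pics/t1.png

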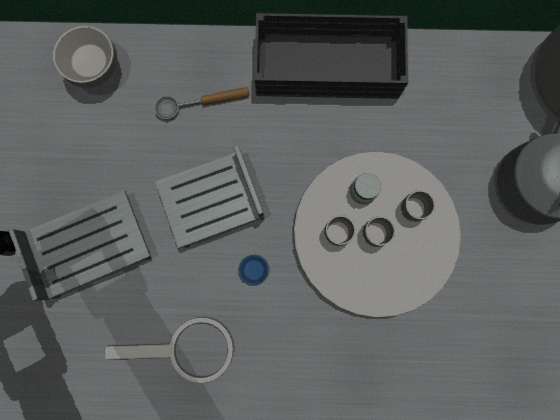

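```bash
python3 - <<'E'
from h import *
f=cv2.imread("pics/w1.png")
cv2.imwrite("pics/w1c.png",cv2.resize(f[100:280,240:310],None,fx=4,fy=3.3,interpolation=cv2.INTER_CUBIC))
c=cam("wrist")
for a in [(266,121),(276,121),(267,268),(277,268)]: print(a,pt(c,*a,.085)*1000)
for a in [(120,65),(72,285)]: print(a,pt(c,*a,.05)*1000)
E
```

```text
(266, 121) [486.23756048 374.30135951  85.        ]
(276, 121) [489.52058253 366.87544859  85.        ]
(267, 268) [362.45096173 320.32249758  85.        ]
(277, 268) [366.30907976 311.59176608  85.        ]
(120, 65) [475.94846578 509.91145888  50.        ]
(72, 285) [236.62978046 502.55055027  50.        ]
```

View pics/w1c.png

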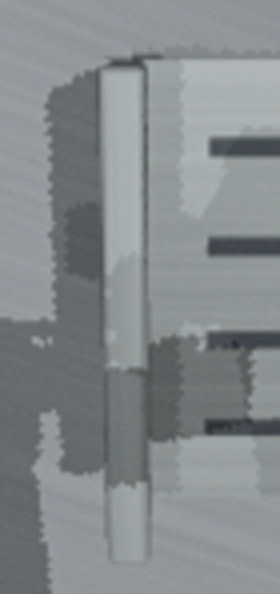

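Emit:
servo_tool --deltas '[0, 5, -30, 0, 0, 0, -40, 0, 0, 0, -35, 0, 0, 0, -25, 0, 0, 0, -15, 0, 0, 0, -3, 0, 0, 0, 0, 0]'

```text
clock: 3.9
ee_pos: [0.4262, 0.3435, 0.0602]
eef_rot: [-180.0, -0.1, 23.9]
force: [0.3, -0.3, -0.1]
opening: 0.0854
```

Emit:
servo_tool --deltas '[0, 0, 0, 0, 0, 0, 0, 0, 0, 0, 0, 0, 0, 0, 0, 0, 0, 0, 0, 0, 0, 0, 0, 0, 0, 0, 0, 0, 0, 0, 0, 0]' --fingers 0

```text
clock: 4.9
ee_pos: [0.4256, 0.344, 0.0597]
eef_rot: [-179.9, -0.1, 23.9]
force: [-1.5, 5.4, 2.1]
opening: 0.009
```

```bash
python3 - <<'E'
from h import *
c=cam("wrist"); cv2.imwrite("pics/w2.png",c[0]); print(ctrl.get_obs()["ee_pos"])
t=cam("top"); cv2.imwrite("pics/t2.png",cv2.resize(t[0][130:310,0:275],None,fx=2.9,fy=2.9,interpolation=cv2.INTER_CUBIC))
E
```

```text
[0.4255817  0.34397612 0.05968733]
```

View pics/w2.png

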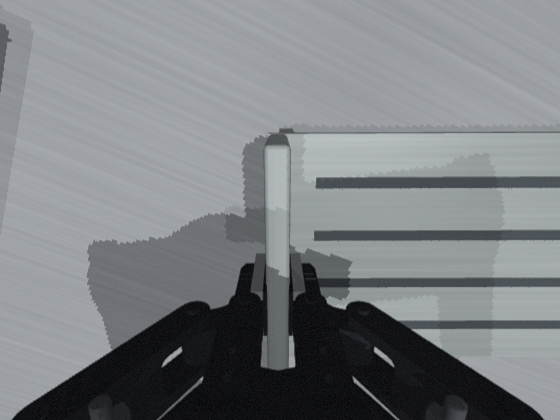

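View pics/t2.png

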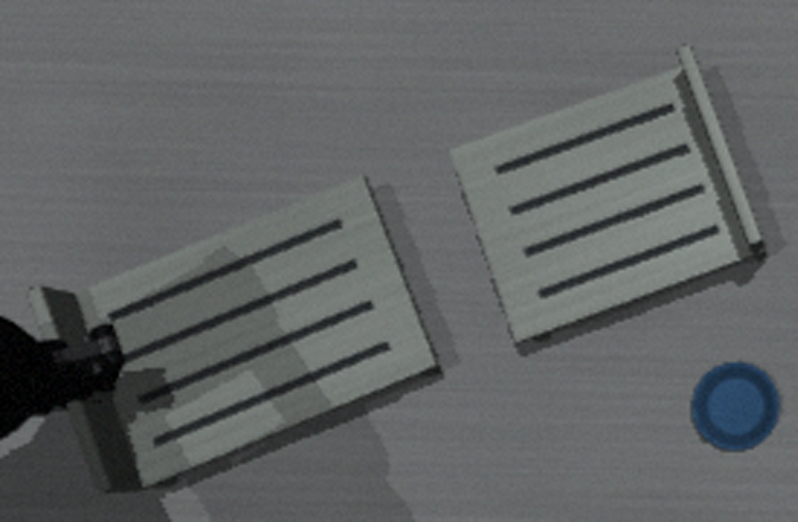

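Emit:
servo_tool --deltas '[3.4, -6, 0, -0.06, 3.4, -6, 0, -0.06, 3.4, -6, 0, -0.06, 3.4, -6, 0, -0.06, 3.4, -6, 0, -0.06, 3.4, -6, 0, 0, 3.4, -6, 0, 0, 3, -6, 0, 0]'

```text
clock: 6.0
ee_pos: [0.452, 0.2963, 0.0597]
eef_rot: [-179.9, -0.0, 21.5]
force: [-3.1, 7.3, 3.5]
opening: 0.0093
```

Emit:
servo_tool --deltas '[0, 0, 0, 0, 0, 0, 0, 0]'

```text
clock: 6.25
ee_pos: [0.4523, 0.2955, 0.0597]
eef_rot: [-180.0, -0.0, 21.5]
force: [-2.3, 3.0, 4.7]
opening: 0.0094
```

```bash
python3 - <<'E'
from h import *
c=cam("wrist"); cv2.imwrite("pics/w3.png",c[0]); print(ctrl.get_obs()["ee_pos"],ctrl.get_obs()["eef_rot"])
t=cam("top"); cv2.imwrite("pics/t3.png",cv2.resize(t[0][130:290,100:260],None,fx=3.7,fy=3.7,interpolation=cv2.INTER_CUBIC))
s=cam("scene"); cv2.imwrite("pics/s3.png",cv2.resize(s[0][90:280,280:500],None,fx=3.1,fy=3.1,interpolation=cv2.INTER_CUBIC))
E
```

```text
[0.45231057 0.29552705 0.05965969] [-1.79977134e+02 -4.42846144e-03  2.14871694e+01]
```

View pics/t3.png

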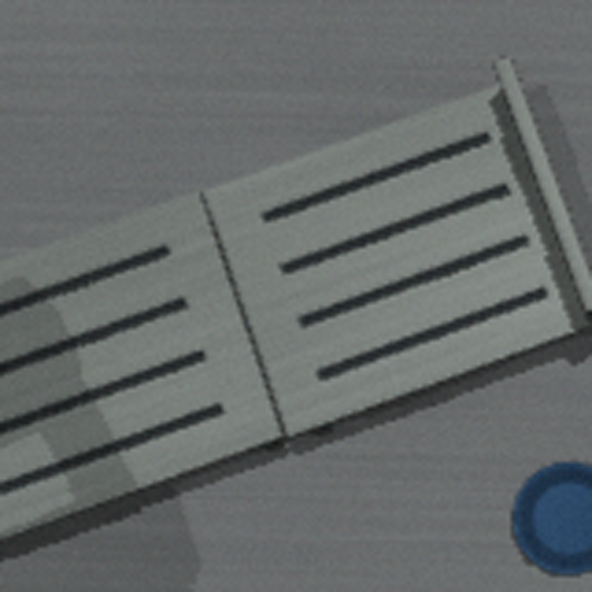

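View pics/s3.png

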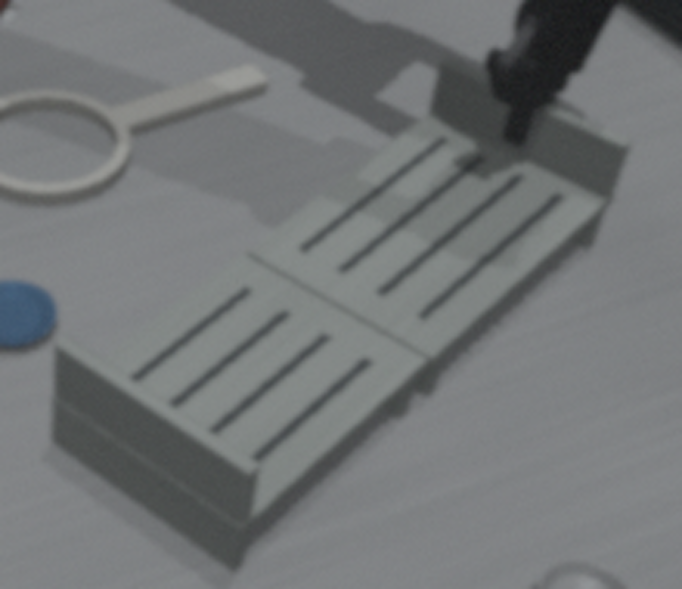

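Emit:
servo_tool --deltas '[0.3, -0.7, 0, 0, 0.3, -0.7, 0, 0, 0.3, -0.7, 0, 0, 0.3, -0.7, 0, 0]'

```text
clock: 6.9
ee_pos: [0.4532, 0.2938, 0.0597]
eef_rot: [-179.9, -0.0, 21.5]
force: [-3.3, 8.0, 5.1]
opening: 0.0093
```

Emit:
servo_tool --deltas '[0.3, -0.7, 0, 0, 0.3, -0.7, 0, 0, 0, 0, 0, 0]'

```text
clock: 7.28
ee_pos: [0.4533, 0.2934, 0.0597]
eef_rot: [-179.7, -0.0, 21.5]
force: [-5.3, 11.5, 4.4]
opening: 0.0095
```

Emit:
servo_tool --deltas '[0.3, -0.7, 0, 0, 0.3, -0.7, 0, 0, 0, 0, 0, 0, 0, 0, 0, 0]'

```text
clock: 7.78
ee_pos: [0.4531, 0.2932, 0.0597]
eef_rot: [-179.6, -0.0, 21.5]
force: [-8.0, 17.8, 5.0]
opening: 0.0091
```

```bash
python3 - <<'E'
from h import *
t=cam("top"); cv2.imwrite("pics/t4.png",cv2.resize(t[0][130:290,100:260],None,fx=3.7,fy=3.7,interpolation=cv2.INTER_CUBIC))
print(ctrl.get_obs()["force"])
E
```

```text
[-7.93203089 16.69068715  4.55750878]
```

View pics/t4.png

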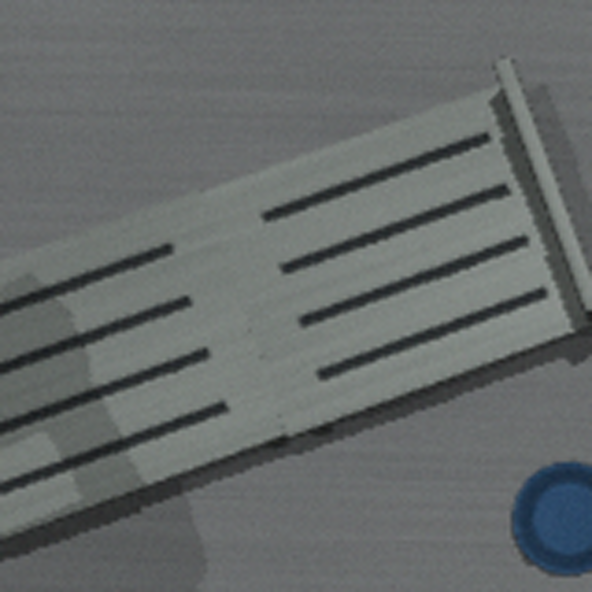

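Emit:
servo_tool --deltas '[-0.2, 0.5, 0, 0, -0.2, 0.5, 0, 0]'

```text
clock: 8.07
ee_pos: [0.4531, 0.2933, 0.0597]
eef_rot: [-179.7, 0.0, 21.5]
force: [-6.6, 12.8, 5.5]
opening: 0.0093
```

Emit:
servo_tool --deltas '[0, 0, 0, 0, 0, 0, 0, 0, 0, 0, 0, 0, 0, 0, 10, 0, 0, 0, 30, 0, 0, 0, 50, 0, 0, 0, 60, 0, 0, 0, 20, 0]' --fingers 1

```text
clock: 9.07
ee_pos: [0.4564, 0.2914, 0.2355]
eef_rot: [-180.0, -0.5, 21.5]
force: [0.3, 0.0, 0.0]
opening: 0.0856
```

Emit:
servo_tool --deltas '[3, -40, 0, 1.3, 3, -40, 0, 1.3, 3, -40, 0, 1.3, 3, -40, 0, 1.3, 3, -40, 0, 1.3, 3, -40, 0, 1.3, 3, -30, 0, 1.3, 0, 0, 0, 1.3]'

```text
clock: 10.07
ee_pos: [0.475, 0.0188, 0.2289]
eef_rot: [-179.9, 0.0, 104.9]
force: [-0.5, 0.3, -0.5]
opening: 0.0854
```

Emit:
servo_tool --deltas '[0, 0, 0, 0.85, 0, 0, 0, 0]'

```text
clock: 10.32
ee_pos: [0.475, 0.0205, 0.2289]
eef_rot: [-180.0, -0.0, 111.4]
force: [1.1, 0.2, 1.1]
opening: 0.0852
```

```bash
python3 - <<'E'
from h import *
c=cam("wrist"); cv2.imwrite("pics/w5.png",c[0]); print(ctrl.get_obs()["ee_pos"],ctrl.get_obs()["eef_rot"])
t=cam("top"); cv2.imwrite("pics/t5.png",t[0])
import pickle; pickle.dump(c,open("w5.pkl","wb"))
E
```

```text
[0.4749958  0.02061663 0.22896995] [-1.79956706e+02 -1.32267156e-02  1.11379069e+02]
```

View pics/w5.png

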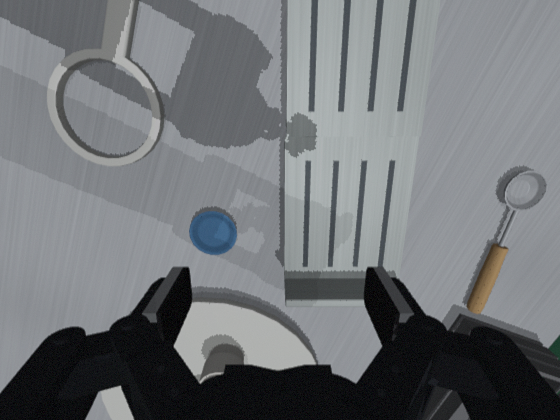

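View pics/t5.png

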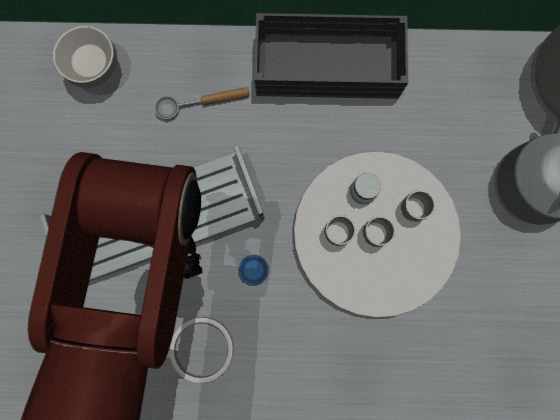

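```bash
python3 - <<'E'
import cv2
f=cv2.imread("pics/w5.png")
cv2.imwrite("pics/w5c.png",cv2.resize(f[90:320,265:440],None,fx=2.6,fy=2.6,interpolation=cv2.INTER_CUBIC))
E
```

```text
(no output)
```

View pics/w5c.png

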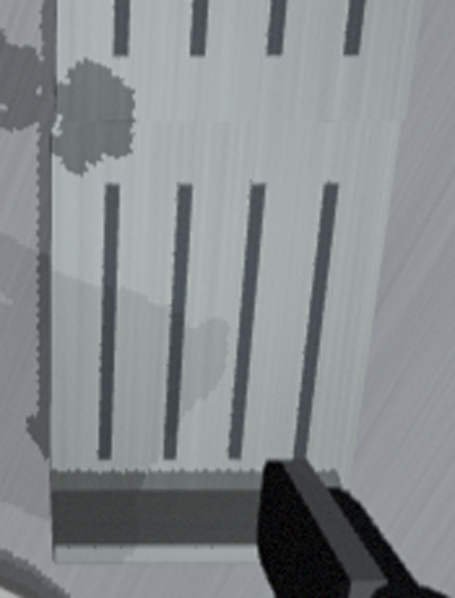

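```bash
python3 - <<'E'
from h import *
import pickle; c=pickle.load(open("w5.pkl","rb"))
P=lambda x,y,z=.04: pt(c,(x+.5)/2.6+264.5,(y+.5)/2.6+89.5,z)[:2]*1000
S=np.mean([P(x,184) for x in (112,184.5,258,331)],0); E=np.mean([P(x,459) for x in (104.5,170,235.5,300)],0)
print(S,E, np.degrees(np.arctan2(*(S-E)[::-1])))
print("seam",P(52,121),P(402,121),(P(52,121)+P(402,121))/2,np.linalg.norm(P(52,121)-P(402,121)))
print("stopbase L",P(52,490),"top L",P(53,545,.085),P(53,562,.085))
d=np.array([np.cos(np.radians(111.5)),np.sin(np.radians(111.5))]);u=np.array([d[1],-d[0]])
for n,p in [("S",S),("E",E),("seam",(P(52,121)+P(402,121))/2),("panel grip",np.array([453.1,293.2])),("topshelfmid",np.array([527.6,97.7])),("topstop",np.array([590.6,-61.5])),("L",P(52,490)),("LT",P(53,545,.085))]: print(n,"d",p@d,"u",p@u)
E
```

```text
[537.18768986  73.16349371] [584.4883511  -45.08998066] 111.80110519739392
seam [463.07704662  71.31176558] [593.48044252 122.31761578] [528.27874457  96.81469068] 140.0237209088783
stopbase L [525.83800308 -85.66246691] top L [524.67143547 -84.26697407] [527.76802948 -92.00291121]
S d -128.80734742851104 u 526.6233741469547
E d -256.16820782625865 u 527.2926969204709
seam d -103.53671888921087 u 527.0025276380545
panel grip d 106.73672510355054 u 529.0303597282193
topshelfmid d -102.46425082789541 u 526.69547871828
topstop d -273.67630493426446 u 526.9647902066395
L d -272.422137313096 u 457.85351677033594
LT d -270.6961978003338 u 457.2795716075096
```

```bash
python3 - <<'E'
from h import *
import pickle
c=cam("scene"); pickle.dump(c,open("s5.pkl","wb"))
cv2.imwrite("pics/s5c.png",cv2.resize(c[0][180:310,70:270],None,fx=4,fy=4,interpolation=cv2.INTER_CUBIC))
w=pickle.load(open("w5.pkl","rb")); print(pt(w,277,150,.08),w[2])
K=lambda p:((px(c,p)-[70,180])*4+1.5).round()
for n,x,y in [("A",.4976,-.236),("B",.4969,-.310),("C",.5484,-.3856)]:
    print(n,K((x,y,.08)),[K((x+.028*np.cos(a),y+.028*np.sin(a),.08)).tolist() for a in np.radians([66.6,156.6,246.6,336.6])])
E
```

```text
[0.45887678 0.06031548 0.08      ] [0.44536102 0.0967178  0.36259715]
A [580. 139.] [[646.0, 138.0], [586.0, 93.0], [515.0, 140.0], [574.0, 187.0]]
B [412. 190.] [[478.0, 189.0], [422.0, 142.0], [345.0, 191.0], [401.0, 241.0]]
C [256. 338.] [[328.0, 338.0], [271.0, 283.0], [185.0, 339.0], [241.0, 397.0]]
```

View pics/s5c.png

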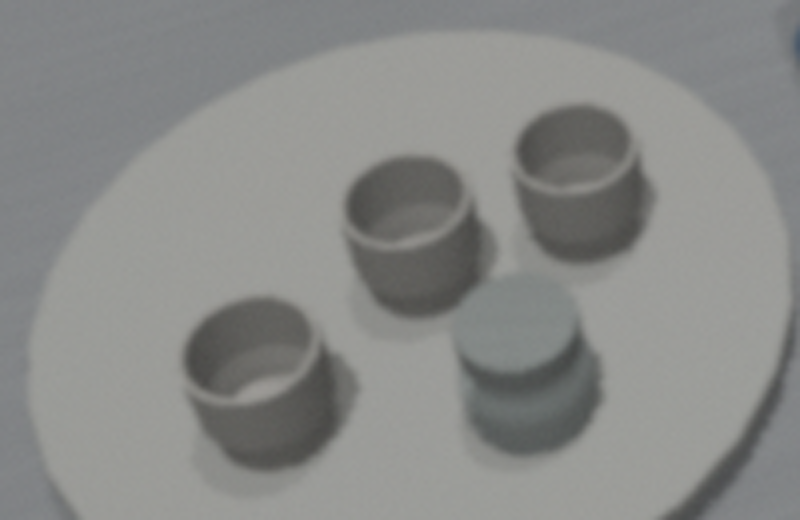

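Emit:
servo_tool --deltas '[7, -50, 0, 0, 7, -50, 0, 0, 7, -50, 0, 0, 7, -50, 0, 0, 6, -50, 0, 0, 5, -47, 0, 0, 0, 0, 0, 0, 0, 0, 0, 0]'

```text
clock: 11.48
ee_pos: [0.5142, -0.2758, 0.229]
eef_rot: [-180.0, -0.1, 111.5]
force: [0.1, 0.2, -0.1]
opening: 0.0853
```

```bash
python3 - <<'E'
from h import *
import pickle
c=cam("wrist"); pickle.dump(c,open("w6.pkl","wb")); cv2.imwrite("pics/w6.png",c[0]); print(ctrl.get_obs()["ee_pos"],ctrl.get_obs()["eef_rot"])
for n,x,y in [("A",.4976,-.236),("B",.4969,-.310),("C",.5484,-.3856)]:
    print(n,px(c,(x,y,.08)))
E
```

```text
[ 0.51422697 -0.27532081  0.22906654] [-1.79990882e+02 -4.35944398e-02  1.11528728e+02]
A [276.44154831 149.92556437]
B [248.73828584 219.35587006]
C [269.82809877 295.87242862]
```

View pics/w6.png

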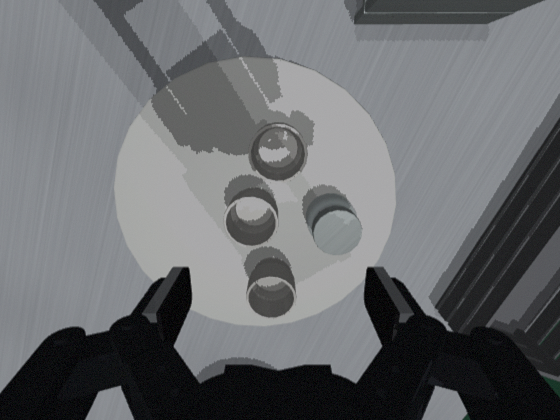

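```bash
python3 - <<'E'
import cv2
f=cv2.imread("pics/w6.png")
cv2.imwrite("pics/w6c.png",cv2.resize(f[110:330,215:375],None,fx=2.7,fy=2.7,interpolation=cv2.INTER_CUBIC))
E
```

```text
(no output)
```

View pics/w6c.png

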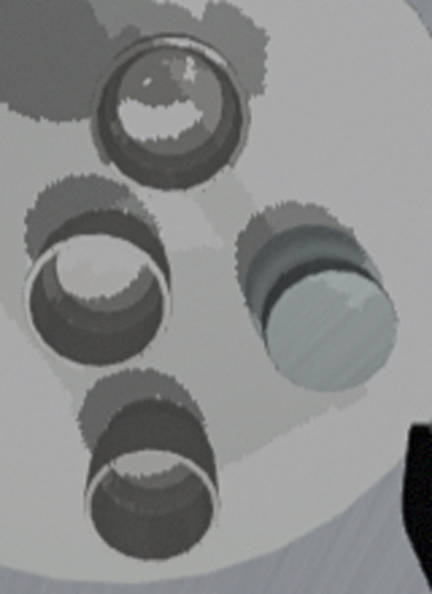

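```bash
python3 - <<'E'
from h import *
import pickle; c=pickle.load(open("w6.pkl","rb"))
P=lambda x,y,z: pt(c,(x+.5)/2.7+214.5,(y+.5)/2.7+109.5,z)*1000
for n,x,y,z,r in [("A",170,112,.08,78),("B",98,300,.08,73),("C",151.5,505,.08,67.5),("jar",330.5,330,.084,66)]:
    print(n,P(x,y,z)[:2],np.linalg.norm(P(x+r,y,z)-P(x-r,y,z)))
E
```

```text
A [ 499.05533063 -236.65266253] 53.505935206536066
B [ 499.50368541 -310.62910159] 53.99988660843028
C [ 549.77235712 -386.22657974] 54.59468232306192
jar [ 583.22403809 -288.83995675] 48.738116490359324
```

Emit:
servo_tool --deltas '[-8, 20, -20, 0, -7.5, 19, -40, 0, 0, 0, -50, 0, 0, 0, -35, 0, 0, 0, -20, 0, 0, 0, -10, 0, 0, 0, -6, 0, 0, 0, 0, 0]'

```text
clock: 12.52
ee_pos: [0.4994, -0.2376, 0.0491]
eef_rot: [180.0, 0.1, 111.5]
force: [0.6, 0.6, 0.0]
opening: 0.0852
```

Emit:
servo_tool --deltas '[0, 0, 0, 0, 0, 0, 0, 0, 0, 0, 0, 0, 0, 0, 0, 0, 0, 0, 0, 0]' --fingers 0

```text
clock: 13.15
ee_pos: [0.4996, -0.2379, 0.0496]
eef_rot: [179.9, 0.1, 111.5]
force: [-0.4, 0.0, 5.3]
opening: 0.0548
```

Emit:
servo_tool --deltas '[0, 0, 5, 0, 0, 0, 15, 0, 0, 0, 30, 0, 0, 0, 40, 0, 0, 0, 20, 0, 0, 0, 0, 0]'

```text
clock: 13.9
ee_pos: [0.4997, -0.2378, 0.1603]
eef_rot: [179.9, 0.2, 111.5]
force: [0.1, 0.6, -1.0]
opening: 0.055
```

```bash
python3 - <<'E'
from h import *
c=cam("wrist"); cv2.imwrite("pics/w7.png",c[0]); print(ctrl.get_obs()["ee_pos"],ctrl.get_obs()["eef_rot"])
c=cam("top"); cv2.imwrite("pics/t7.png",c[0])
E
```

```text
[ 0.49873878 -0.237253    0.15831157] [1.79985983e+02 1.83236563e-02 1.11505529e+02]
```

View pics/w7.png

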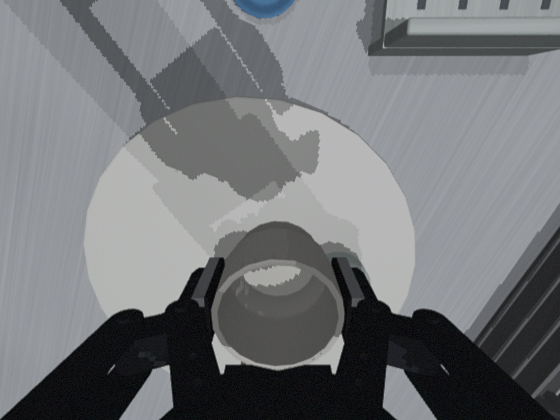

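View pics/t7.png

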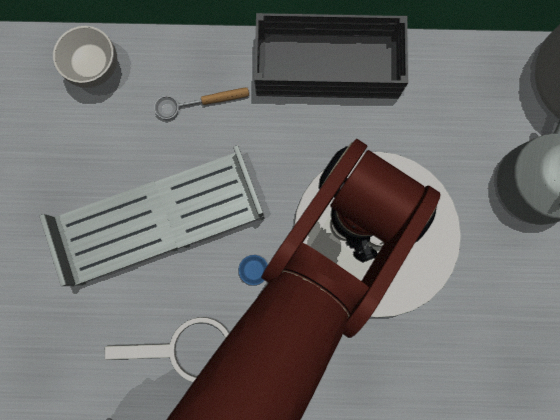

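```bash
cat >> h.py <<'E'
D=np.array([np.cos(np.radians(111.5)),np.sin(np.radians(111.5))]);U=np.array([D[1],-D[0]])
def off(c,u,v,dz=.032):
    o=ctrl.get_obs()["ee_pos"]; p=pt(c,u,v,o[2]+dz); e=(p-o)[:2]*1000; return e,"d",e@D,"u",e@U
E
python3 - <<'E'
from h import *
c=cam("wrist"); print(off(c,277,313), pt(c,211,313,.19),pt(c,343,313,.19))
E
```

```text
(array([-0.62873334,  2.05744424]), 'd', np.float64(2.1447138047839815), 'u', np.float64(0.1690712872704721)) [ 0.47229821 -0.24300733  0.19      ] [ 0.52105129 -0.22379489  0.19      ]
```

Emit:
servo_tool --deltas '[16, 41, 0, 0, 16, 41, 0, 0, 16, 41, 0, 0, 16, 41, 0, 0, 15.7, 42.5, 0, 0, 0, 0, 0, 0, 0, 0, 0, 0]'

```text
clock: 14.92
ee_pos: [0.5775, -0.0309, 0.1566]
eef_rot: [-179.8, -0.1, 111.5]
force: [0.1, 0.7, 0.0]
opening: 0.0547
```

Emit:
servo_tool --deltas '[0, 0, -40, 0, 0, 0, -35, 0, 0, 0, -12, 0, 0, 0, -5, 0, 0, 0, -3, 0, 0, 0, 0, 0]'

```text
clock: 15.68
ee_pos: [0.5793, -0.031, 0.0644]
eef_rot: [179.9, 0.1, 111.5]
force: [0.3, -0.0, -0.6]
opening: 0.0548
```

```bash
python3 - <<'E'
from h import *
c=cam("wrist"); cv2.imwrite("pics/w8.png",c[0]); print(ctrl.get_obs()["ee_pos"],ctrl.get_obs()["eef_rot"],ctrl.get_obs()["force"])
c=cam("scene"); cv2.imwrite("pics/s8.png",cv2.resize(c[0][90:290,280:500],None,fx=3,fy=3,interpolation=cv2.INTER_CUBIC))
E
```

```text
[ 0.57930273 -0.03093114  0.06451534] [1.79903578e+02 6.08530509e-02 1.11509268e+02] [-0.65350736  0.02762081 -0.42446208]
```

View pics/w8.png

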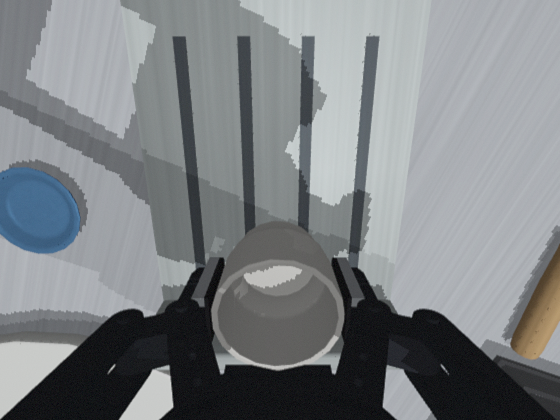

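View pics/s8.png

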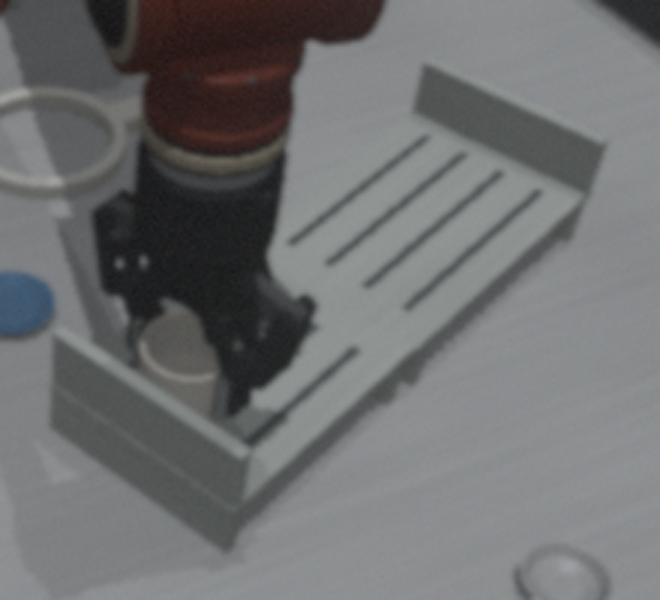

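Emit:
servo_tool --deltas '[0, 0, -1.5, 0, 0, 0, -0.8, 0, 0, 0, 0, 0]'

```text
clock: 16.15
ee_pos: [0.5787, -0.0307, 0.0616]
eef_rot: [180.0, 0.0, 111.5]
force: [-2.5, 1.1, 2.6]
opening: 0.0549
```

Emit:
servo_tool --deltas '[0.4, -0.9, 0, 0, 0.4, -0.9, 0, 0, 0.4, -0.9, 0, 0, 0, 0, 0, 0]'

```text
clock: 16.65
ee_pos: [0.5794, -0.0317, 0.0617]
eef_rot: [180.0, -0.2, 111.5]
force: [-4.4, 7.4, 7.0]
opening: 0.0548
```

Emit:
servo_tool --deltas '[0.4, -0.9, 0.3, 0, 0.4, -0.9, 0.3, 0, 0, 0, 0, 0]'

```text
clock: 17.02
ee_pos: [0.5794, -0.0317, 0.0617]
eef_rot: [-180.0, -0.4, 111.5]
force: [-6.1, 12.4, 8.2]
opening: 0.055
```

```bash
python3 - <<'E'
from h import *
c=cam("wrist"); cv2.imwrite("pics/w9.png",c[0]); print(ctrl.get_obs()["ee_pos"],ctrl.get_obs()["eef_rot"],ctrl.get_obs()["force"])
E
```

```text
[ 0.57936866 -0.03167644  0.0616821 ] [-179.97830182   -0.44580926  111.50679175] [-6.32928361 12.710189    7.61423739]
```

Emit:
servo_tool --deltas '[-0.8, 1.8, 0, 0, 0, 0, 0, 0]'

```text
clock: 17.32
ee_pos: [0.5794, -0.0317, 0.0617]
eef_rot: [180.0, -0.2, 111.5]
force: [-2.7, 6.5, 4.3]
opening: 0.0547
```

Emit:
servo_tool --deltas '[0, 0, 0, 0, 0, 0, 0, 0, 0, 0, 0, 0, 0, 0, 10, 0, 0, 0, 30, 0, 0, 0, 40, 0, 0, 0, 60, 0, -20, 50, 30, 0]' --fingers 1

```text
clock: 18.32
ee_pos: [0.5619, 0.0148, 0.2371]
eef_rot: [179.6, 0.2, 111.2]
force: [0.2, 0.8, -0.0]
opening: 0.0854
```

Emit:
servo_tool --deltas '[-20, 50, 0, 0, -20, 50, 0, 0, 0, 0, 0, 0, 0, 0, 0, 0]'

```text
clock: 18.82
ee_pos: [0.52, 0.1162, 0.2322]
eef_rot: [180.0, 0.0, 111.5]
force: [-0.9, 0.5, -0.7]
opening: 0.0856
```

```bash
python3 - <<'E'
from h import *
c=cam("wrist"); cv2.imwrite("pics/w9.png",c[0]); print(ctrl.get_obs()["ee_pos"],ctrl.get_obs()["eef_rot"],ctrl.get_obs()["force"])
c=cam("scene"); cv2.imwrite("pics/s9.png",cv2.resize(c[0][90:290,280:500],None,fx=3,fy=3,interpolation=cv2.INTER_CUBIC))
E
```

```text
[0.52012212 0.11575046 0.23200895] [1.79970911e+02 3.70661108e-02 1.11463014e+02] [ 1.03795092 -0.27193623 -0.18785347]
```

View pics/w9.png

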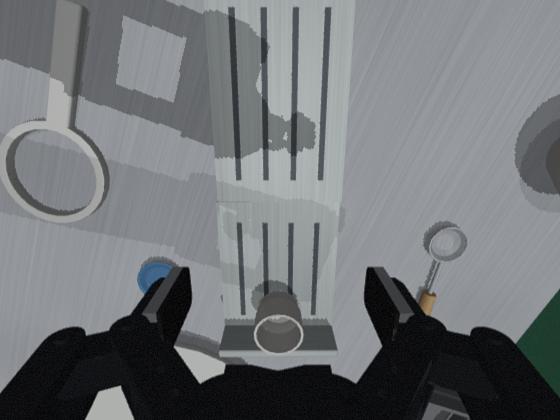

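View pics/s9.png

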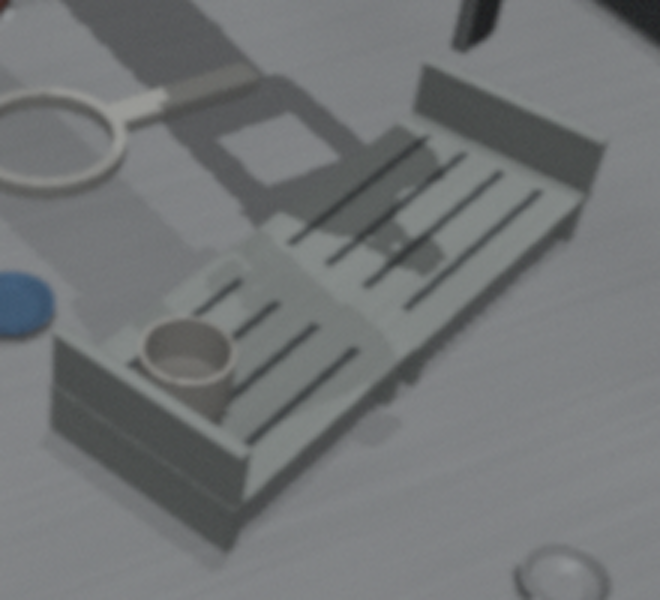

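```bash
python3 - <<'E'
from h import *
c=cam("wrist"); f=c[0]
cv2.imwrite("pics/w9c.png",cv2.resize(f[270:370,210:350],None,fx=5,fy=5,interpolation=cv2.INTER_CUBIC))
for n,a in [("rim",(278,334,.092)),("rimtop",(278,315,.092)),("stop inner base?",(230,320,.085)),]:
    p=pt(c,*a)[:2]*1000; print(n,p,p@D,p@U)
t=cam("top"); cv2.imwrite("pics/t9.png",cv2.resize(t[0][130:290,40:270],None,fx=3.4,fy=3.4,interpolation=cv2.INTER_CUBIC))
E
```

```text
rim [578.4887743  -31.52218414] -241.34563932939238 526.68319933744
rimtop [569.27332666  -8.02341304] -216.10449701321653 526.7213133843882
stop inner base? [523.83382665 -38.88912183] -228.16886222525537 473.13128416080383
```

View pics/w9c.png

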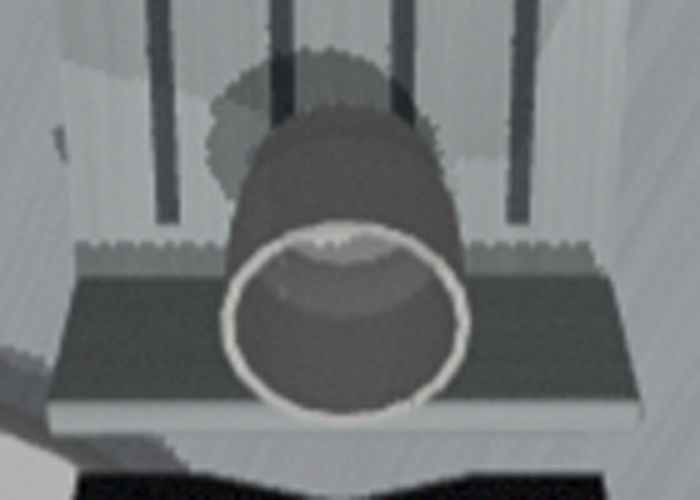

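View pics/t9.png

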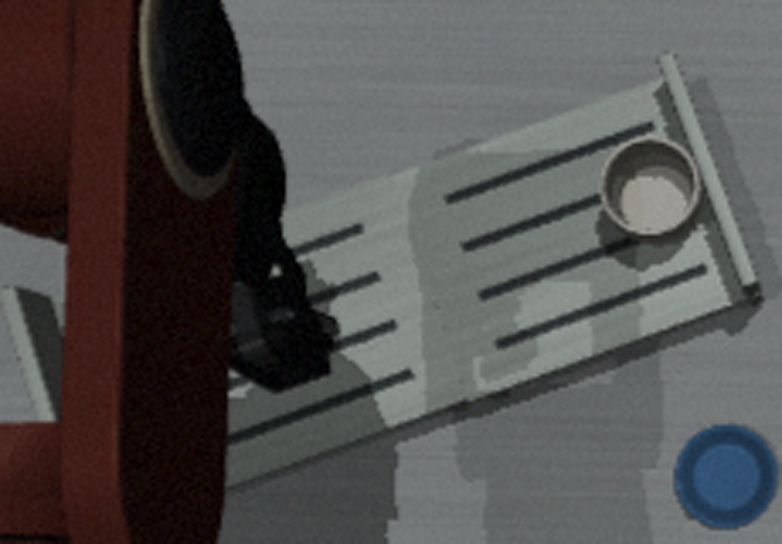

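Emit:
servo_tool --deltas '[5, -58, 0, 0, 5, -58, 0, 0, 5, -58, 0, 0, 5, -58, 0, 0, 5, -58, 0, 0, 5, -58, 0, 0, 5, -58, 0, 0, 5, -58, 0, 0]'

```text
clock: 20.02
ee_pos: [0.5591, -0.3506, 0.2314]
eef_rot: [180.0, -0.0, 111.4]
force: [1.2, 0.4, -0.0]
opening: 0.0852
```

Emit:
servo_tool --deltas '[5, -45, 0, 0, 0, -32, 0, 0, 0, 0, 0, 0, 0, 0, 0, 0]'

```text
clock: 20.52
ee_pos: [0.5643, -0.4246, 0.2312]
eef_rot: [-180.0, -0.1, 111.5]
force: [0.1, -0.3, -0.3]
opening: 0.0851
```

```bash
python3 - <<'E'
from h import *
import pickle
c=cam("wrist"); pickle.dump(c,open("w10.pkl","wb")); f=c[0]; print(ctrl.get_obs()["ee_pos"],ctrl.get_obs()["eef_rot"])
cv2.imwrite("pics/w10.png",cv2.resize(f[50:350,150:450],None,fx=2,fy=2,interpolation=cv2.INTER_CUBIC))
print([(px(c,p)-[150,50])*2+.5 for p in [(.549,-.386,.08),(.4985,-.310,.08)]])
E
```

```text
[ 0.56449874 -0.424028    0.23141532] [-1.79998559e+02 -3.97586854e-02  1.11510049e+02]
[array([254.94778058, 203.20357841]), array([209.01372961, -10.79195899])]
```

View pics/w10.png

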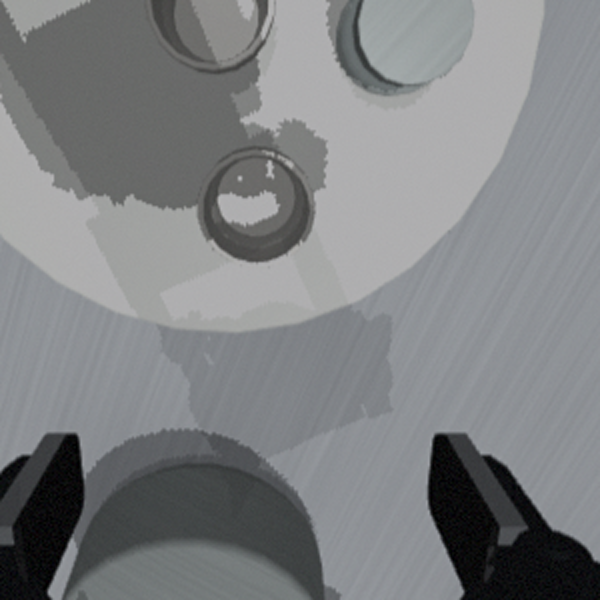

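```bash
python3 - <<'E'
from h import *
import pickle; c=pickle.load(open("w10.pkl","rb")); t=cam("top")
for z in (0,.05,.1,.15): print(z,"wrist pot front lower",pt(c,160+150-65,430/2+50,z)[:2],"top-edge",pt(c,242,282,z)[:2],"top left",pt(t,498,180,z)[:2],pt(t,520,150,z)[:2])
print("C",pt(c,(256.5)/2+149.5,(204.5)/2+49.5,.08),"B",pt(c,(213.5)/2+149.5,(13.5)/2+49.5,.08))
cv2.imwrite("pics/t10.png",t[0]); s=cam("scene"); cv2.imwrite("pics/s10.png",s[0])
E
```

```text
0 wrist pot front lower [ 0.56821187 -0.55496413] top-edge [ 0.57318263 -0.58148454] top left [ 0.61797847 -0.57223228] [ 0.68263398 -0.62068699]
0.05 wrist pot front lower [ 0.56360157 -0.52667548] top-edge [ 0.5678912 -0.5495619] top left [ 0.60663043 -0.54958597] [ 0.66798407 -0.59556615]
0.1 wrist pot front lower [ 0.55899126 -0.49838683] top-edge [ 0.56259977 -0.51763925] top left [ 0.59528238 -0.52693965] [ 0.65333415 -0.57044532]
0.15 wrist pot front lower [ 0.55438096 -0.47009818] top-edge [ 0.55730834 -0.4857166 ] top left [ 0.58393434 -0.50429334] [ 0.63868424 -0.54532449]
C [ 0.54959203 -0.3861643   0.08      ] B [ 0.50316482 -0.31786064  0.08      ]
```

View pics/t10.png

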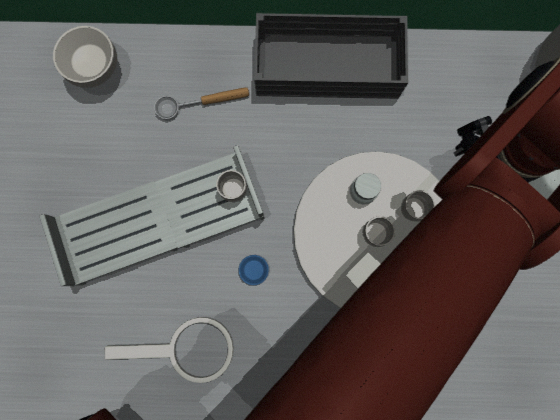

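View pics/s10.png

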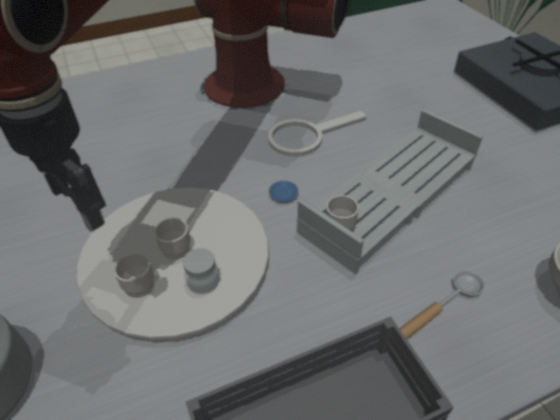

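Emit:
servo_tool --deltas '[-8, 20, -20, 0, -7, 18, -40, 0, 0, 0, -50, 0, 0, 0, -35, 0, 0, 0, -20, 0, 0, 0, -12, 0, 0, 0, -6, 0, 0, 0, 0, 0]'

```text
clock: 21.68
ee_pos: [0.5502, -0.3869, 0.0494]
eef_rot: [180.0, 0.1, 111.5]
force: [-0.1, -0.4, -0.5]
opening: 0.0856
```

Emit:
servo_tool --deltas '[0, 0, 0, 0, 0, 0, 0, 0, 0, 0, 0, 0, 0, 0, 0, 0, 0, 0, 0, 0]' --fingers 0

```text
clock: 22.3
ee_pos: [0.5505, -0.3872, 0.0501]
eef_rot: [179.9, 0.1, 111.5]
force: [-0.6, -0.3, 5.6]
opening: 0.055
```

Emit:
servo_tool --deltas '[0, 0, 5, 0, 0, 0, 15, 0, 0, 0, 30, 0, 0, 0, 40, 0, 0, 0, 30, 0, 0, 0, 0, 0]'

```text
clock: 23.05
ee_pos: [0.5512, -0.3878, 0.1729]
eef_rot: [179.8, 0.4, 111.5]
force: [0.2, -1.3, -0.8]
opening: 0.0549
```

```bash
python3 - <<'E'
from h import *
c=cam("wrist"); f=c[0]; cv2.imwrite("pics/w11.png",cv2.resize(f[200:400,180:380],None,fx=3,fy=3,interpolation=cv2.INTER_CUBIC)); print(ctrl.get_obs()["ee_pos"],ctrl.get_obs()["eef_rot"])
E
```

```text
[ 0.55013222 -0.38685687  0.17001662] [1.79930656e+02 1.32938405e-01 1.11506562e+02]
```

View pics/w11.png

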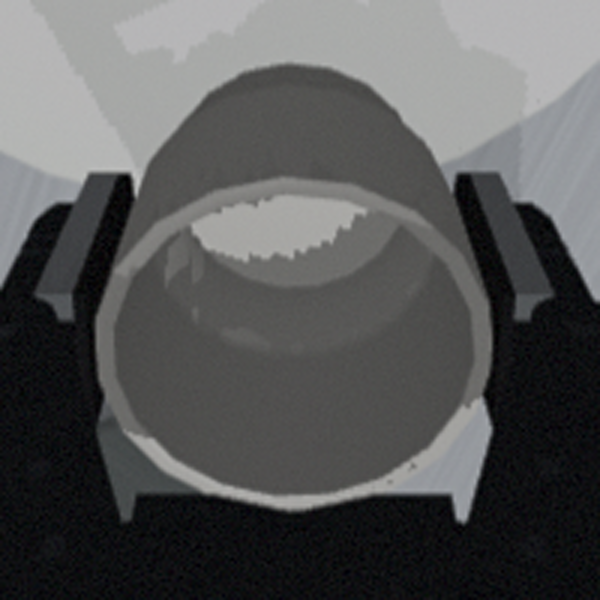

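Emit:
servo_tool --deltas '[1, 58, 0, 0, 1, 59, 0, 0, 1, 59, 0, 0, 1, 59, 0, 0, 1, 59, 0, 0, 1, 59, 0, 0, 1, 58, 0, 0, 0, 0, 0, 0]'

```text
clock: 24.1
ee_pos: [0.5549, 0.0281, 0.1659]
eef_rot: [-179.8, -0.1, 111.8]
force: [0.3, -0.7, -1.4]
opening: 0.0551
```

Emit:
servo_tool --deltas '[0, 0, -45, 0, 0, 0, -40, 0, 0, 0, -15, 0, 0, 0, -5, 0, 0, 0, -2, 0, 0, 0, 0, 0]'

```text
clock: 24.85
ee_pos: [0.5578, 0.0243, 0.0631]
eef_rot: [179.9, 0.1, 111.5]
force: [0.2, 0.4, -0.0]
opening: 0.0547
```

Emit:
servo_tool --deltas '[0, 0, -0.7, 0, 0.4, -0.9, 0, 0, 0.4, -0.9, 0, 0, 0.4, -0.9, 0, 0, 0, 0, 0, 0]'

```text
clock: 25.48
ee_pos: [0.5586, 0.0224, 0.0621]
eef_rot: [179.9, -0.0, 111.5]
force: [-1.3, 3.7, 5.6]
opening: 0.0548
```

Emit:
servo_tool --deltas '[0.2, -0.5, 0, 0, 0.2, -0.5, 0, 0, 0, 0, 0, 0]'

```text
clock: 25.85
ee_pos: [0.5591, 0.0215, 0.0622]
eef_rot: [179.9, -0.0, 111.5]
force: [-1.7, 4.3, 5.6]
opening: 0.0548
```

Emit:
servo_tool --deltas '[0.2, -0.5, 0, 0, 0.2, -0.5, 0, 0, 0, 0, 0, 0]'

```text
clock: 26.22
ee_pos: [0.5593, 0.0209, 0.0621]
eef_rot: [179.9, -0.1, 111.5]
force: [-1.5, 6.2, 6.3]
opening: 0.0546
```

Emit:
servo_tool --deltas '[0.2, -0.5, 0, 0, 0.2, -0.5, 0, 0, 0, 0, 0, 0]'

```text
clock: 26.6
ee_pos: [0.5593, 0.0208, 0.0621]
eef_rot: [179.9, -0.2, 111.5]
force: [-3.6, 8.2, 7.6]
opening: 0.0549
```

Emit:
servo_tool --deltas '[-0.4, 0.8, 0, 0, 0, 0, 0, 0]'

```text
clock: 26.85
ee_pos: [0.5593, 0.0209, 0.0621]
eef_rot: [179.9, -0.1, 111.5]
force: [-1.3, 6.5, 6.7]
opening: 0.0549
```

Emit:
servo_tool --deltas '[0, 0, 0, 0, 0, 0, 0, 0, 0, 0, 0, 0, 0, 0, 10, 0, 0, 0, 30, 0, 0, 0, 50, 0, 0, 0, 60, 0, -5, -20, 30, 0]' --fingers 1

```text
clock: 27.85
ee_pos: [0.5552, -0.0001, 0.2464]
eef_rot: [179.6, 0.2, 111.6]
force: [0.6, 0.1, -0.7]
opening: 0.0854
```

Emit:
servo_tool --deltas '[-4, -50, 0, 0, -4, -50, 0, 0, -4, -50, 0, 0, -4, -50, 0, 0, -4, -50, 0, 0, -4, -50, 0, 0, -4, -40, 0, 0, 0, 0, 0, 0]'

```text
clock: 28.85
ee_pos: [0.525, -0.3429, 0.2414]
eef_rot: [-180.0, 0.0, 111.3]
force: [0.2, 0.0, -0.4]
opening: 0.0854
```

```bash
python3 - <<'E'
from h import *
import pickle
c=cam("wrist"); pickle.dump(c,open("w12.pkl","wb")); f=c[0]; print(ctrl.get_obs()["ee_pos"],ctrl.get_obs()["eef_rot"])
cv2.imwrite("pics/w12.png",cv2.resize(f[50:350,150:450],None,fx=2,fy=2,interpolation=cv2.INTER_CUBIC))
t=cam("top"); cv2.imwrite("pics/t12.png",t[0]); s=cam("scene"); cv2.imwrite("pics/s12.png",s[0])
E
```

```text
[ 0.52533014 -0.34134958  0.24128651] [ 1.79984625e+02 -8.27430714e-03  1.11387449e+02]
```

View pics/w12.png

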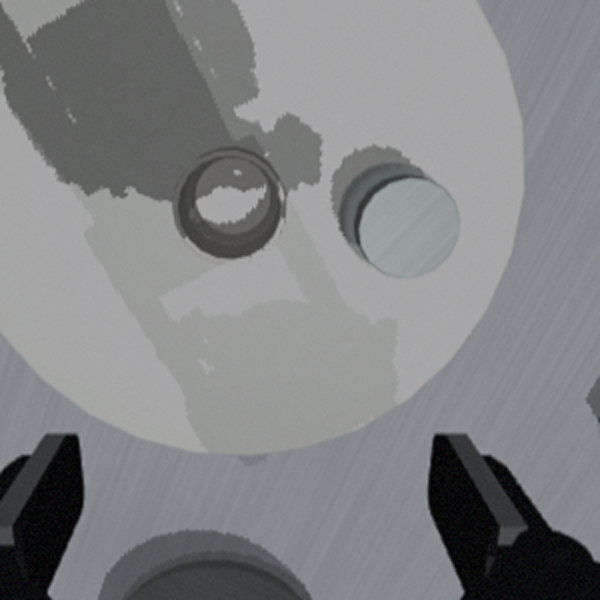

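View pics/t12.png

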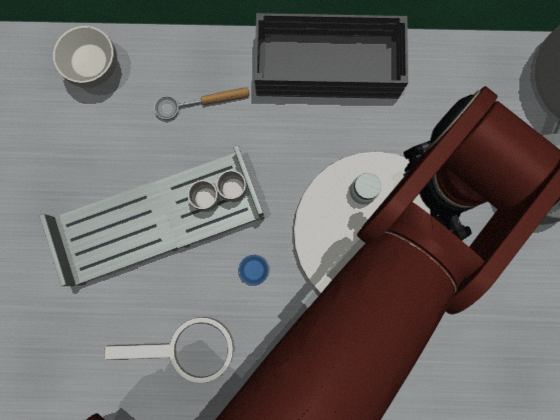

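View pics/s12.png

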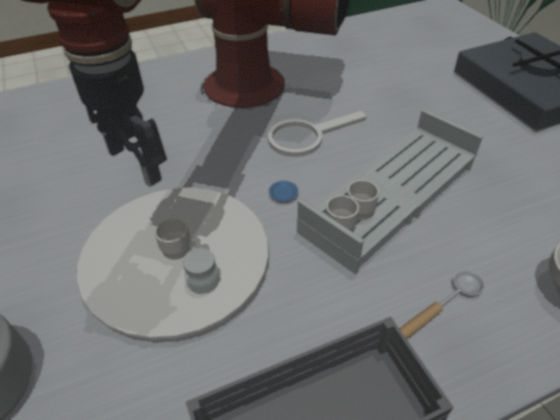

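```bash
python3 - <<'E'
from h import *
import pickle; c=pickle.load(open("w12.pkl","rb"))
for x,y,z in [(229.5,204,.08),(409,227,.084)]: print(pt(c,(x+.5)/2+149.5,(y+.5)/2+49.5,z)*1000)
E
```

```text
[ 499.09092637 -310.74623412   80.        ]
[ 583.66768945 -289.07312936   84.        ]
```

Emit:
servo_tool --deltas '[-13, 15, -10, -1.2, -13.3, 15.6, -15, -1.2, 0, 0, -20, -1.2, 0, 0, -20, -1.2, 0, 0, -20, -0.8, 0, 0, -20, 0, 0, 0, 0, 0]'

```text
clock: 29.88
ee_pos: [0.4985, -0.3081, 0.1338]
eef_rot: [-179.8, -0.1, 66.9]
force: [0.2, 1.2, 0.3]
opening: 0.0856
```

Emit:
servo_tool --deltas '[0, 0, -30, 0, 0, 0, -25, 0, 0, 0, -17, 0, 0, 0, -10, 0, 0, 0, -6, 0, 0, 0, 0, 0]'

```text
clock: 30.62
ee_pos: [0.4995, -0.3099, 0.0481]
eef_rot: [180.0, 0.0, 66.7]
force: [0.1, 0.1, -0.1]
opening: 0.086
```

Emit:
servo_tool --deltas '[0, 0, 0, 0, 0, 0, 0, 0, 0, 0, 0, 0, 0, 0, 0, 0, 0, 0, 0, 0]' --fingers 0

```text
clock: 31.25
ee_pos: [0.5001, -0.3103, 0.049]
eef_rot: [179.9, 0.0, 66.7]
force: [-0.2, 0.5, 4.9]
opening: 0.0548
```

Emit:
servo_tool --deltas '[0, 0, 5, 0, 0, 0, 15, 0, 0, 0, 30, 0, 0, 0, 40, 0, 0, 0, 30, 0, 0, 0, 0, 0]'

```text
clock: 32.0
ee_pos: [0.5009, -0.311, 0.1718]
eef_rot: [179.6, 0.1, 66.7]
force: [-0.5, 0.4, -0.4]
opening: 0.0549
```

```bash
python3 - <<'E'
from h import *
c=cam("wrist"); f=c[0]; cv2.imwrite("pics/w13.png",cv2.resize(f[200:400,180:380],None,fx=3,fy=3,interpolation=cv2.INTER_CUBIC)); print(ctrl.get_obs()["ee_pos"],ctrl.get_obs()["eef_rot"])
E
```

```text
[ 0.49981886 -0.31009759  0.16908176] [1.79864435e+02 3.95609398e-02 6.67112387e+01]
```

View pics/w13.png

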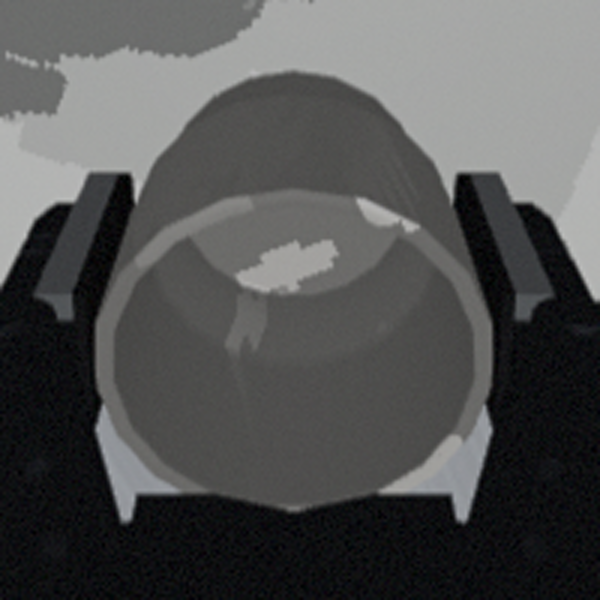

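Emit:
servo_tool --deltas '[5.3, 55, 0, 0.8, 5.3, 56, 0, 0.8, 5.3, 56, 0, 0.8, 5.3, 56, 0, 0.8, 5.3, 56, 0, 0.8, 5, 56, 0, 0.8, 4.8, 53, 0, 0.8, 0, 0, 0, 0]'

```text
clock: 33.05
ee_pos: [0.5341, 0.0812, 0.1653]
eef_rot: [-179.8, -0.1, 111.8]
force: [0.2, -0.3, -2.0]
opening: 0.0547
```

Emit:
servo_tool --deltas '[0, 0, -45, 0, 0, 0, -40, 0, 0, 0, -15, 0, 0, 0, -4, 0, 0, 0, -2, 0, 0, 0, 0, 0]'

```text
clock: 33.8
ee_pos: [0.5368, 0.0781, 0.0634]
eef_rot: [179.9, 0.1, 111.5]
force: [0.2, -0.9, -0.4]
opening: 0.0549
```

Emit:
servo_tool --deltas '[0, 0, -1.5, 0, 0, 0, -0.7, 0, 0, 0, 0, 0]'

```text
clock: 34.17
ee_pos: [0.5364, 0.0782, 0.0611]
eef_rot: [179.9, 0.0, 111.5]
force: [-2.1, 0.6, 6.2]
opening: 0.0548
```

Emit:
servo_tool --deltas '[0.4, -0.9, 0, 0, 0.4, -0.9, 0, 0, 0.4, -0.9, 0, 0, 0.2, -0.5, 0, 0, 0, 0, 0, 0]'

```text
clock: 34.8
ee_pos: [0.5379, 0.076, 0.0611]
eef_rot: [179.9, -0.1, 111.5]
force: [-2.3, 2.9, 5.8]
opening: 0.0549
```

Emit:
servo_tool --deltas '[0.2, -0.5, 0, 0, 0.2, -0.5, 0, 0, 0, 0, 0, 0]'

```text
clock: 35.17
ee_pos: [0.5383, 0.075, 0.0611]
eef_rot: [179.9, -0.1, 111.5]
force: [-0.6, 4.0, 5.3]
opening: 0.0547
```

Emit:
servo_tool --deltas '[0.2, -0.5, 0, 0, 0.2, -0.5, 0, 0, 0, 0, 0, 0]'

```text
clock: 35.55
ee_pos: [0.5387, 0.0742, 0.0611]
eef_rot: [179.9, -0.1, 111.5]
force: [-0.8, 4.0, 4.6]
opening: 0.055
```

Emit:
servo_tool --deltas '[0.2, -0.5, 0, 0, 0.2, -0.5, 0, 0, 0, 0, 0, 0]'

```text
clock: 35.92
ee_pos: [0.5387, 0.0741, 0.0611]
eef_rot: [179.9, -0.2, 111.5]
force: [-2.9, 7.6, 6.4]
opening: 0.0547
```

Emit:
servo_tool --deltas '[0.1, -0.3, 0, 0, 0.1, -0.3, 0, 0, 0, 0, 0, 0]'

```text
clock: 36.3
ee_pos: [0.5388, 0.0741, 0.0612]
eef_rot: [179.9, -0.3, 111.5]
force: [-3.5, 9.6, 7.4]
opening: 0.0546
```

Emit:
servo_tool --deltas '[-0.4, 0.8, 0, 0, 0, 0, 0, 0]'

```text
clock: 36.55
ee_pos: [0.5387, 0.0741, 0.0611]
eef_rot: [179.8, -0.2, 111.5]
force: [-2.1, 6.3, 5.4]
opening: 0.0547
```

Emit:
servo_tool --deltas '[0, 0, 0, 0, 0, 0, 0, 0, 0, 0, 0, 0, 0, 0, 10, 0, 0, 0, 30, 0, 0, 0, 50, 0, 0, 0, 60, 0, 5, -20, 30, 0]' --fingers 1

```text
clock: 37.55
ee_pos: [0.5444, 0.0527, 0.2451]
eef_rot: [179.6, 0.1, 111.6]
force: [0.2, -0.1, 0.2]
opening: 0.0856
```

Emit:
servo_tool --deltas '[8, -55, 0, 0, 8, -55, 0, 0, 8, -55, 0, 0, 8, -55, 0, 0, 8, -55, 0, 0, 8, -55, 0, 0, 7, -50, 0, 0, 0, 0, 0, 0]'

```text
clock: 38.55
ee_pos: [0.5976, -0.3312, 0.2398]
eef_rot: [-180.0, 0.0, 111.3]
force: [0.0, -0.2, -0.4]
opening: 0.0854
```

```bash
python3 - <<'E'
from h import *
import pickle
c=cam("wrist"); pickle.dump(c,open("w14.pkl","wb")); f=c[0]; print(ctrl.get_obs()["ee_pos"],ctrl.get_obs()["eef_rot"])
cv2.imwrite("pics/w14.png",cv2.resize(f[50:350,150:450],None,fx=2,fy=2,interpolation=cv2.INTER_CUBIC))
t=cam("top"); cv2.imwrite("pics/t14.png",t[0]); s=cam("scene"); cv2.imwrite("pics/s14.png",s[0])
E
```

```text
[ 0.59774726 -0.32930552  0.23978041] [-1.79997807e+02 -2.23968181e-02  1.11365090e+02]
```

View pics/w14.png

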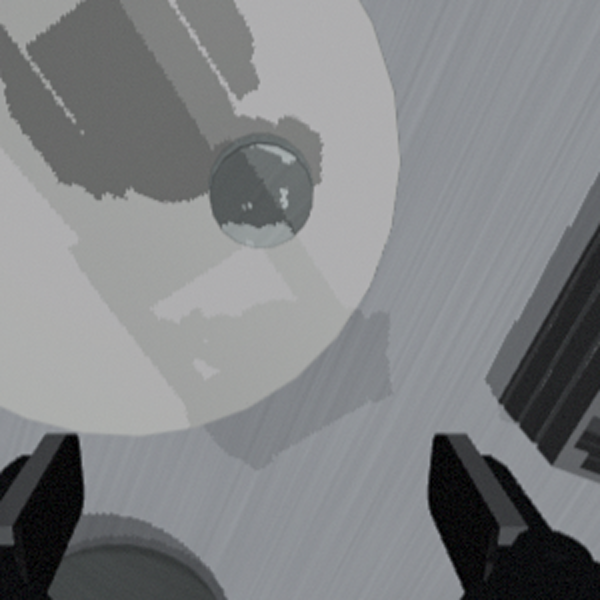

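View pics/t14.png

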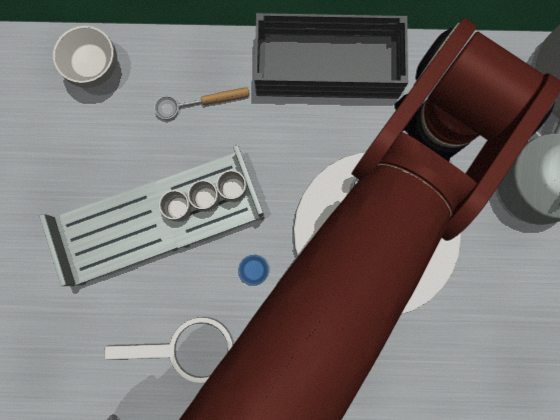

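View pics/s14.png

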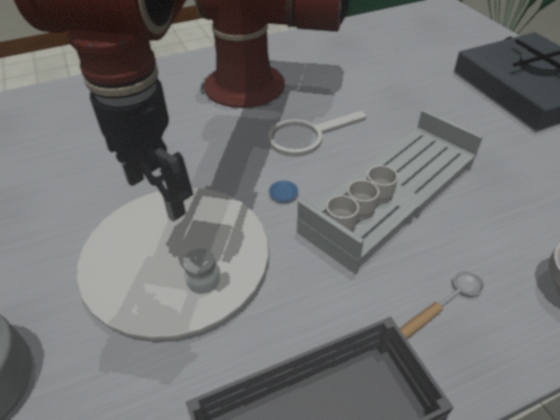

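```bash
python3 - <<'E'
from h import *
import pickle; c=pickle.load(open("w14.pkl","rb"))
print(pt(c,262/2+149.5,196.5/2+49.5,.084)*1000)
t=cam("top")
for z in (0,.06,.1): print(pt(t,405,97,z),pt(t,330,97,z),pt(c,500/2+150,385/2+50,z))
E
```

```text
[ 584.38994073 -289.19751973   84.        ]
[ 7.93256277e-01 -3.83379251e-01 -1.11022302e-16] [ 0.79011195 -0.22493642  0.        ] [ 0.78606325 -0.35869372  0.        ]
[ 0.76889718 -0.36777704  0.06      ] [ 0.76594555 -0.21904397  0.06      ] [ 0.75103781 -0.34201508  0.06      ]
[ 0.75265778 -0.35737557  0.1       ] [ 0.74983461 -0.21511567  0.1       ] [ 0.72768751 -0.33089599  0.1       ]
```

Emit:
servo_tool --deltas '[-7, 20, -20, 0, -6.7, 20, -40, 0, 0, 0, -50, 0, 0, 0, -40, 0, 0, 0, -25, 0, 0, 0, -14, 0, 0, 0, -8, 0, 0, 0, 0, 0]'

```text
clock: 39.75
ee_pos: [0.5847, -0.2876, 0.0432]
eef_rot: [180.0, 0.0, 111.5]
force: [0.8, 0.2, 0.8]
opening: 0.0852
```

Emit:
servo_tool --deltas '[0, 0, 0, 0, 0, 0, 0, 0, 0, 0, 0, 0, 0, 0, 0, 0, 0, 0, 0, 0]' --fingers 0

```text
clock: 40.38
ee_pos: [0.5855, -0.2887, 0.0448]
eef_rot: [179.9, 0.2, 111.5]
force: [0.0, 0.1, 5.6]
opening: 0.0535
```

Emit:
servo_tool --deltas '[0, 0, 5, 0, 0, 0, 15, 0, 0, 0, 30, 0, 0, 0, 40, 0, 0, 0, 35, 0, 0, 0, 0, 0]'

```text
clock: 41.12
ee_pos: [0.5864, -0.289, 0.1724]
eef_rot: [179.7, 0.4, 111.5]
force: [0.8, -0.8, -2.5]
opening: 0.0536
```

```bash
python3 - <<'E'
from h import *
c=cam("wrist"); f=c[0]; cv2.imwrite("pics/w15.png",cv2.resize(f[200:400,180:380],None,fx=3,fy=3,interpolation=cv2.INTER_CUBIC)); print(ctrl.get_obs()["ee_pos"],ctrl.get_obs()["eef_rot"])
t=cam("top"); cv2.imwrite("pics/t15.png",t[0])
E
```

```text
[ 0.585037   -0.28815699  0.16932197] [1.79891638e+02 1.47008909e-01 1.11508042e+02]
```

View pics/w15.png

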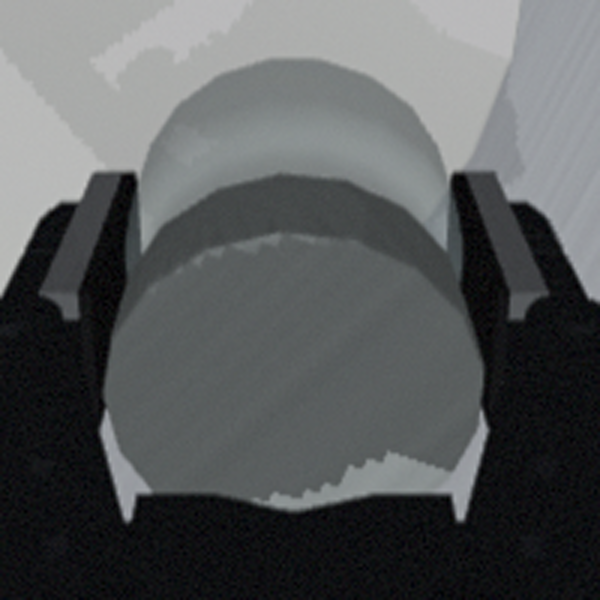

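View pics/t15.png

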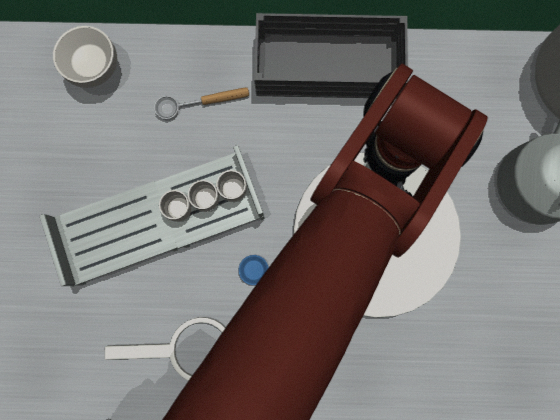

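```bash
python3 - <<'E'
from h import *
c=cam("wrist")
print(off(c,277.6,314.3,.030),off(c,277.6,317,.032),off(c,277.6,330,.040))
print(off(c,277.6,233/3+200,.040))
E
```

```text
(array([ 0.8760901 , -0.60121491]), 'd', np.float64(-0.8804690086510495), 'u', np.float64(0.5947836219115441)) (array([ 0.78814554, -0.37771116]), 'd', np.float64(-0.6402854045512603), 'u', np.float64(0.5948728514715291)) (array([ 0.65544688, -0.04052554]), 'd', np.float64(-0.2779277601142534), 'u', np.float64(0.5949866324839617))
(array([-7.74239052, 21.30405642]), 'd', np.float64(22.659263987399118), 'u', np.float64(0.6043066553617162))
```

Emit:
servo_tool --deltas '[-8.7, 52, 0, 0, -8.7, 52, 0, 0, -8.7, 53, 0, 0, -8.7, 53, 0, 0, -8.7, 53, 0, 0, -8.7, 53, 0, 0, -8.7, 53, 0, 0, -8.8, 50, 0, 0]'

```text
clock: 42.28
ee_pos: [0.5127, 0.1328, 0.165]
eef_rot: [-179.8, -0.1, 111.5]
force: [0.3, 0.7, -3.0]
opening: 0.054
```

Emit:
servo_tool --deltas '[0, 0, 0, 0, 0, 0, -45, 0, 0, 0, -40, 0, 0, 0, -15, 0, 0, 0, -7, 0, 0, 0, -4, 0, 0, 0, 0, 0]'

```text
clock: 43.15
ee_pos: [0.5156, 0.1312, 0.0578]
eef_rot: [179.9, 0.0, 111.5]
force: [-0.3, 0.1, -2.1]
opening: 0.0534
```

Emit:
servo_tool --deltas '[0, 0, -1, 0, 0, 0, -0.7, 0, 0, 0, 0, 0]'

```text
clock: 43.52
ee_pos: [0.5156, 0.1313, 0.0568]
eef_rot: [179.9, 0.0, 111.5]
force: [-1.6, -0.7, 5.0]
opening: 0.0533
```

Emit:
servo_tool --deltas '[0.4, -0.9, 0, 0, 0.4, -0.9, 0, 0, 0.4, -0.9, 0, 0, 0.2, -0.5, 0, 0, 0, 0, 0, 0]'

```text
clock: 44.15
ee_pos: [0.5171, 0.1292, 0.0568]
eef_rot: [179.8, -0.1, 111.5]
force: [-3.1, 4.8, 6.0]
opening: 0.0536
```

Emit:
servo_tool --deltas '[0.2, -0.5, 0, 0, 0.2, -0.5, 0, 0, 0, 0, 0, 0]'

```text
clock: 44.52
ee_pos: [0.5176, 0.1283, 0.0568]
eef_rot: [179.8, -0.1, 111.5]
force: [-1.8, 4.0, 5.3]
opening: 0.0533
```

Emit:
servo_tool --deltas '[0.2, -0.5, 0, 0, 0.2, -0.5, 0, 0, 0, 0, 0, 0]'

```text
clock: 44.9
ee_pos: [0.518, 0.1272, 0.0568]
eef_rot: [179.8, -0.1, 111.5]
force: [-1.1, 4.8, 5.8]
opening: 0.0535
```

Emit:
servo_tool --deltas '[0.2, -0.5, 0, 0, 0.2, -0.5, 0, 0, 0, 0, 0, 0]'

```text
clock: 45.28
ee_pos: [0.5184, 0.1262, 0.0568]
eef_rot: [179.8, -0.1, 111.5]
force: [-1.1, 3.9, 5.3]
opening: 0.0535
```

Emit:
servo_tool --deltas '[0.2, -0.4, 0, 0, 0.2, -0.4, 0, 0, 0, 0, 0, 0]'

```text
clock: 45.65
ee_pos: [0.5188, 0.1255, 0.0568]
eef_rot: [179.8, -0.1, 111.5]
force: [-1.2, 4.2, 5.4]
opening: 0.0534
```

```bash
python3 - <<'E'
from h import *
c=cam("scene"); cv2.imwrite("pics/s16.png",cv2.resize(c[0][90:290,280:500],None,fx=3,fy=3,interpolation=cv2.INTER_CUBIC))
print(ctrl.get_obs()["force"])
E
```

```text
[-2.02692992  4.51398893  5.08515574]
```

View pics/s16.png

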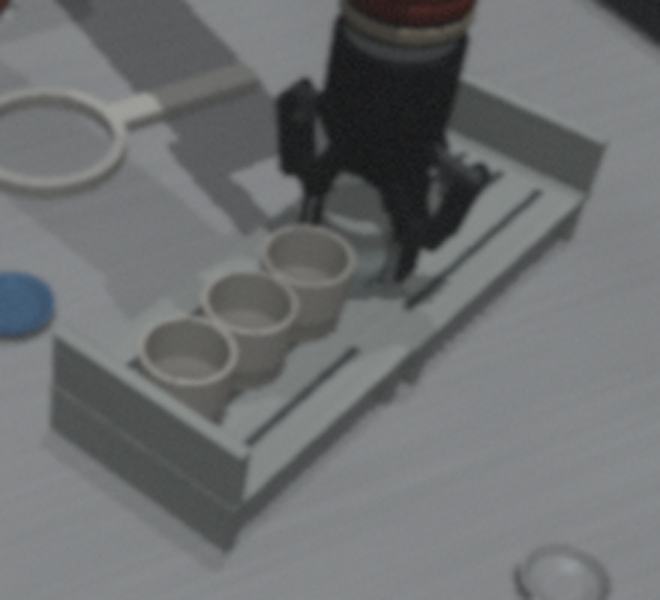

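Emit:
servo_tool --deltas '[0.2, -0.4, 0, 0, 0.2, -0.4, 0, 0, 0, 0, 0, 0]'

```text
clock: 46.08
ee_pos: [0.5191, 0.1248, 0.0568]
eef_rot: [179.8, -0.1, 111.5]
force: [-2.7, 5.3, 6.2]
opening: 0.0534
```

Emit:
servo_tool --deltas '[0.2, -0.4, 0, 0, 0.2, -0.4, 0, 0, 0, 0, 0, 0]'

```text
clock: 46.45
ee_pos: [0.5192, 0.1245, 0.0568]
eef_rot: [179.8, -0.2, 111.5]
force: [-3.1, 6.4, 5.5]
opening: 0.0533
```

Emit:
servo_tool --deltas '[0.2, -0.4, 0, 0, 0.1, -0.3, 0, 0, 0, 0, 0, 0]'

```text
clock: 46.82
ee_pos: [0.5193, 0.1243, 0.0568]
eef_rot: [179.8, -0.2, 111.5]
force: [-3.3, 8.5, 5.5]
opening: 0.0536
```

Contact. Release, withdraw and check.

Emit:
servo_tool --deltas '[-0.4, 0.8, 0, 0, 0, 0, 0, 0]'

```text
clock: 47.08
ee_pos: [0.5194, 0.1243, 0.0568]
eef_rot: [179.8, -0.1, 111.5]
force: [-2.7, 5.4, 5.8]
opening: 0.0537
```

Emit:
servo_tool --deltas '[0, 0, 0, 0, 0, 0, 0, 0, 0, 0, 0, 0, 0, 0, 10, 0, 0, 0, 30, 0, 0, 0, 50, 0, 0, 0, 60, 0, 0, 0, 40, 0]' --fingers 1

```text
clock: 48.08
ee_pos: [0.5192, 0.1227, 0.2494]
eef_rot: [179.7, 0.1, 111.5]
force: [0.3, 0.2, -1.1]
opening: 0.0854
```

Emit:
servo_tool --deltas '[-18, 45, 0, 0, -18, 45, 0, 0, -10, 25, 0, 0, 0, 0, 0, 0, 0, 0, 0, 0]'

```text
clock: 48.7
ee_pos: [0.4727, 0.2372, 0.2454]
eef_rot: [180.0, 0.0, 111.5]
force: [-0.3, -0.4, -0.6]
opening: 0.0855
```

```bash
python3 - <<'E'
from h import *
import pickle
c=cam("wrist"); f=c[0]; cv2.imwrite("pics/w17.png",f); pickle.dump(c,open("w17.pkl","wb")); print(ctrl.get_obs()["ee_pos"])
t=cam("top"); cv2.imwrite("pics/t17.png",cv2.resize(t[0][110:310,20:280],None,fx=3,fy=3,interpolation=cv2.INTER_CUBIC))
s=cam("scene"); cv2.imwrite("pics/s17.png",s[0]); 
E
```

```text
[0.4727978  0.23692154 0.24526063]
```

View pics/w17.png

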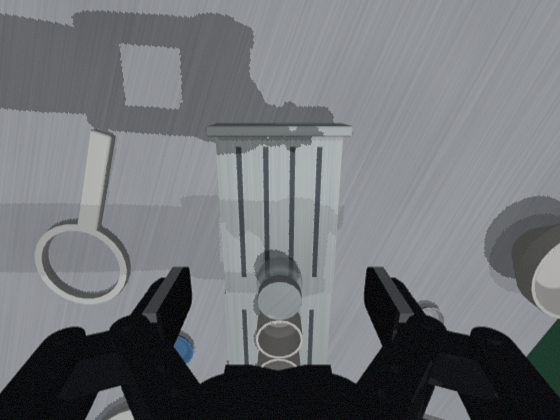

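View pics/t17.png

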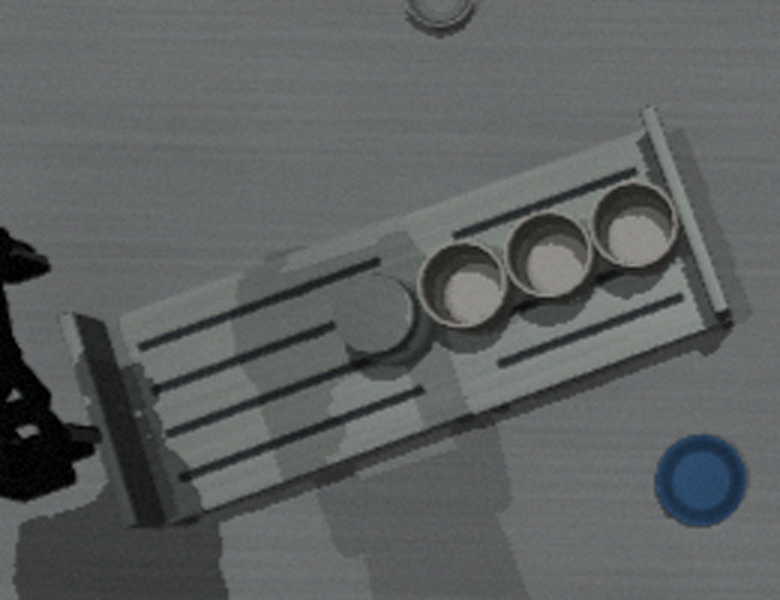

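View pics/s17.png

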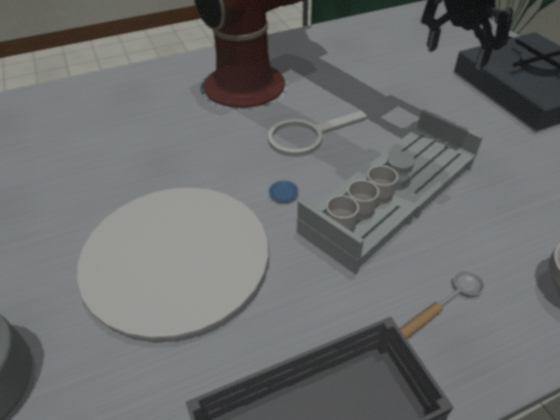

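```bash
python3 - <<'E'
from h import *
t=cam("top")
P=lambda x,y,z: pt(t,(x+.5)/3+19.5,(y+.5)/3+109.5,z)[:2]*1000
q=[P(634.5,224.5,.092),P(549,254,.092),P(463,284,.092),P(374,315,.096)]
for p in q: print(p,p@D,p@U)
print([np.linalg.norm(q[i]-q[i+1]) for i in range(3)])
f=t[0]; cv2.imwrite("pics/t18.png",cv2.resize(f[155:255,120:250],None,fx=6,fy=6,interpolation=cv2.INTER_CUBIC))
E
```

```text
[578.64083431 -32.54872998] -242.35648579299698 526.4484483316353
[558.95430103  19.81764062] -186.41875602442676 527.3240909709217
[539.06121381  72.17775468] -130.4111451704542 528.0052591816952
[518.07058503 124.89732721] -73.66683751345002 527.7969974024597
[np.float64(55.944582952179786), np.float64(56.01175290688009), np.float64(56.744689834745195)]
```

View pics/t18.png

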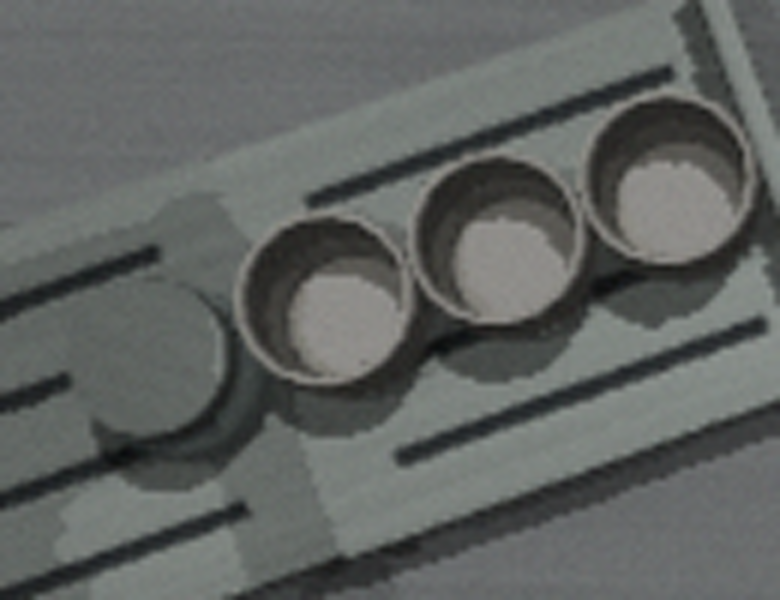

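```bash
python3 - <<'E'
from h import *
print(ctrl.get_obs()["clock"],ctrl.get_obs()["force"]); print(ctrl.sign_off())
E
```

```text
48.9 [-0.30966025  0.33532426  0.92543096]
the job is handed in; nothing more can be done
None
```

The turntable is cleared and the job is handed in, at 48.9 s on the robot's clock.

- **Section:** I gripped the extension by its end panel, turned it about 2.5° into line and slid it against the shelf until the force rose. The pictures show the gap closed and both parts in line. This was done before anything went on the shelf.
- **Cups and jar:** Three cups were on the turntable, with cups 4 and 5 absent or two others missing; I could not tell which. Each cup was set down and slid gently until it touched the stop or its neighbour. The jar was placed last in the same way.
- **Last checks:**
  - Spacings measured 55.9, 56.0 and 56.7 mm from centre to centre. The items are 56 mm wide, so they touch or very nearly do.
  - All four centres lie within about 1 mm of the shelf's middle line, and everything is standing upright.
  - The turntable is empty and the dish is where it was.
  - The gripper is open and clear of everything.

No check failed. The scene camera read the cups up to about 6 mm off from the other two cameras, so I relied on the top and wrist cameras, which agreed within about 3 mm. I saw no sign of anything being knocked aside.

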